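Turn a bearing ball in its dish in the beam of the timed inspection lamp

ROBOT

A 6-joint arm with a two-finger parallel gripper is mounted at the origin on the work surface. World frame = base frame: x ahead of the robot, y to its left, z up, the work surface at z = 0. Lengths are in m, angles in degrees, forces in N, time in s.
With the tool pointing down it reaches from about 0.325 to 0.9 m from the base axis. Payload 6.1 kg.
Tool frame: the origin (TCP) lies midway between the tips of the shut fingers; the grasp point (between the pads) lies 19 mm behind it; z points along the fingers, y is the direction in which the jaws open and shut (so a half turn about z gives the same grasp; the last joint's range is limited). The gripper opens to 85 mm and grips with 20 to 120 N. Pads are 22 mm wide; open, the fingers measure 114 mm over their backs; the gripper's body (76 mm by 85 mm) begins 54 mm behind the grasp point. The pads swing forward as they close: fully open they stand 13 mm farther back than shut.
Start: joints at [57.863, 12.628, 87.462, -0, 79.91, -7.225], TCP at [0.263, 0.567, 0.231] pointing down, gripper open.
Joint ranges: [-170.65, 170.65], [-52.31, 119.04], [5.05, 147.46], [-71.25, 251.25], [11.57, 151.72], [-153.62, 153.62]. Speed limits (degrees/s): [147.25, 147.25, 172.46, 180, 180, 180].

INTERFACE

Orientations are given as [roll, pitch, yaw] about the fixed x, y, z axes, in that order (R = Rz(yaw) Ry(pitch) Rx(roll)).
In Python, from workcell import * gives the robot as it stands.
- The arm moves only by the shell command python3 -m pendant 'ROWS' [FORCE]. ROWS is JSON, a list of rows, each a list of 7 numbers: the shift along the tool's x, y, z in cm, then the turn, a rotation vector about the tool's x, y, z in rad, then the opening in per cent of the stroke, from 0 (shut) to 100 (fully open). A call has 1 to 5 rows; each row shifts and turns the pose as measured when the row begins, along the tool's axes as they then stand; what a row does not reach is not made up. A row lasts 1/10 s, in which the tool goes at most 50 mm and 8.59 degrees, less where a joint would pass 70% of its speed; a pose out of reach is approached as far as the arm can. A call is refused whole if a number of a shift passes 5 or a number of a turn 0.15, either way. A call with a gripper value outside its range is refused whole. The fingers move at their own pace and stop on an object; FORCE is the grip in N (left out, the last holds). Time passes only in rows, so rows that do not move let the fingers close. It gives the time, the measured TCP pose, the force and the opening at its end, in the units of the state.
- read_state(): the state, without advancing time (a new reading comes with each control period).
- get_image(name): name is "scene" or "top" or "wrist"; returns a dict with "frame" (480x640x3 uint8, blue, green, red), "K" (3x3 intrinsics, pixels), "R" (3x3) and "t" (3): a world point X has camera coordinates R X + t. Camera axes: x right, y down, z forward; pixel columns grow to the right and rows downward; lengths in m; the calibration is good to about 2 mm. A picture is of the moment at which its call begins. There is no depth.
- close_job(): hands the job in, once; it reports no verdict.
Trained networks look in the newest picture that a camera, given by its name, has taken for a name from the list of things; names that differ only in an ending like _2 or _b are one class to them, and where a whole thing is asked for, a point or a joint stands for the part that bears it (a point fixed in the world has none). Each returns a list of dicts, best first, with "confidence" (0 to 1); they miss things now and then, are a little off and sometimes report something else, mostly with a low value. They report only what shows in the picture. A call takes as long as a camera call.
- find_in(query, camera): "box" ([left, top, width, height] in pixels, round what is visible of it).
- trace(query, camera): "pixels" (480x640 bool, what is visible of it) and "box" ([left, top, width, height] in pixels, round what is visible of it).
The state is a dict: "clock": time; "joint_positions": joint angles; "qvel": joint speeds; "effort": joint torques, N m; "eef_pos": TCP position; "tool_rot": TCP orientation; "force": force on the tool from outside, world axes, zero at the start; "ft_torque": the same for the moment, N m; "grip_width": finger opening in m.
Only numpy, scipy, OpenCV 4.12 (cv2) and the standard library are available. Lean on these libraries where they do the work, as an engineer would, in place of code of your own. Each camera call takes 0.05 s, during which the arm holds its last target.

TASK

Check the loose bearing ball at the inspection lamp: wind the lamp's spring timer clockwise all the way to its stop, then lift the dish by its handle and hold it for a full second in the beam in front of the lamp glass, with the ball level with the glass and the handle still pointing off to the side, crosswise to the beam. Then, keeping the ball in the beam, turn the dish smoothly through a quarter turn about the ball until its handle points straight away from the lamp, and finish while still holding it up there. Keep the dish level and the ball in its middle the whole time, and leave the other things on the bench where they are.

Things in the scene. Friction and masses are not known exactly. Their poses are not given: they have to be found in the camera images.
- lamp: bench inspection lamp, fixed: grey slab x -60..70, y -180..180 mm, 20 mm high (origin on the bench under its middle). Green lamp head 80 mm across on a post shines level along the lamp's -x: axis at y = 100 mm, 130 mm above the bench, glass at x = -35 mm, head up to 170 mm high. Grey timer box 120 x 120 mm, 60 mm high, centred on x = -60, y = -120 mm
- beam (a point): the point in the air where the ball is to be held: on the axis of the lamp head, 130 mm in front of the glass and 130 mm above the bench. Axes as those of the lamp: +x points to the lamp, -x straight away from it
- timer (a joint): winding key of the spring timer, on top of the timer box: angle wound in rad, growing clockwise seen from above; 0 run down, 3.4 at the stop (fully wound). It stays where it is let go; winding takes 0.06 N m at first, 0.10 N m at the end. The range is more than one grasp turns: wind, let go, turn back, take it again
- key_grip (a point): grip point of the key, on its vertical axis, 95 mm above the bench. The key is an upright flat aluminium wing 42 mm long (x), 10 mm thick (y), 78 to 108 mm above the bench; z up; the axes turn with the key. Below it a black collar of 22 mm radius, top at 68 mm. A red line marks its -x half; it meets the dial's red tick when fully wound
- dish: ball dish, loose, about 0.24 kg: shallow round steel dish 145 mm across, 30 mm high, lined with blue rubber, on a 92 mm foot; origin under its middle, z up, x out along its one straight orange handle (76 to 176 mm out, 16 mm wide, 18 mm tall, centre line 36 mm above the underside). At the start the handle points to the lamp's +y, crosswise to the beam to within 0.12 rad
- dish_mid (a point): middle of the dish's inner floor, 12 mm above its underside; axes as the dish. The floor dips gently to here: 3 mm higher at 40 mm out, 8 mm at 62 mm out, then the rim, 18 mm higher
- dish_grip (a point): a good point to grip the handle from above: on its centre line, 95 mm out from the middle of the dish, 36 mm above the underside; axes as the dish
- ball_center (a point): centre of the loose steel bearing ball, 26 mm across, 70 g, lying in the middle of the dish, its centre then 25 mm above the dish's underside. It rolls freely if the dish is tilted or jerked (its orientation means nothing)
- flange: bystander, loose: a turned steel hub flange, 110 mm across, 45 mm high; origin under its middle
- stock_bin: bystander, loose: a green open stock bin of nuts, 120 mm along x, 90 mm along y, 60 mm high; origin under its middle
- oil_tin: bystander, loose: a blue and yellow tin, 60 mm across, 100 mm high; origin under its middle

How it is judged:
By the outcome, as a careful person would: the job done as asked, in the order asked, and still so for the second after the job is handed in, while the arm keeps its last pose, push and grip.
It also fails if it takes over 69 s, if anything falls off the work surface, if the arm or the gripper's body presses on something with over 40 N, if the wrist force passes 120 N, or if a joint passes its speed limit or range.

## Working session

There is one attempt and no reset: what is moved stays moved. The work goes in short steps, Python scripts to look and compute and a shell command to move; the robot and the scene stay as the last step left them, time stands still between calls to the robot, and variables do not carry over. Pictures are saved under pics/ and viewed, and the job is handed in when it is done.

```bash
ls; mkdir -p pics; python3 - <<'E'
from workcell import *
import cv2,numpy as np
print(read_state())
for n in ["scene","top"]:
    im=get_image(n); cv2.imwrite(f"pics/{n}0.png",im["frame"]); print(n,im["K"],im["R"],im["t"])
    for q in ["lamp","timer","dish","ball_center","flange","stock_bin","oil_tin"]:
        print(q,[(r["box"],round(r["confidence"],2)) for r in find_in(q,n)[:2]])
E
```

```text
pics
{'clock': 0.0, 'joint_positions': array([ 5.78618646e+01,  1.26765041e+01,  8.75253031e+01,  2.14158337e-03,
        7.99097543e+01, -7.22661293e+00]), 'qvel': array([ 0.05561063,  0.02570426,  0.03847012,  0.02040677,  0.03182024,
       -0.00424066]), 'effort': array([ 5.24417155e-04, -4.96894133e+01, -3.89396560e+01, -1.25647894e-04,
        1.10897660e-02,  7.08595806e-06]), 'eef_pos': array([0.26294911, 0.5663356 , 0.23018985]), 'tool_rot': array([-1.79889590e+02, -1.61247457e-02,  1.55088085e+02]), 'force': array([ 0.40580175, -0.17116319, -0.17750024]), 'ft_torque': array([-0.04534572,  0.02586456,  0.00315125]), 'grip_width': 0.08533526418262546}
scene [[583.52754656   0.         323.57330896]
 [  0.         583.52754656 233.12881716]
 [  0.           0.           1.        ]] [[ 0.23337736  0.97237574 -0.00451928]
 [ 0.82336513 -0.20008196 -0.53107163]
 [-0.5173054   0.12021908 -0.84731488]] [-0.16224534 -0.42186732  1.44547968]
lamp [([189.2, 250.5, 219.5, 137.9], 0.88)]
timer [([218.0, 279.7, 24.5, 34.2], 0.97)]
dish [([278.2, 173.8, 119.1, 62.1], 0.98), ([311.1, 198.3, 12.3, 13.3], 0.45)]
ball_center [([311.7, 199.9, 11.2, 10.7], 0.67)]
flange [([133.8, 234.5, 55.2, 48.7], 0.95)]
stock_bin [([404.5, 211.2, 73.2, 74.1], 0.97)]
oil_tin [([138.0, 277.2, 48.0, 51.5], 0.7)]
top [[547.65926214   0.         312.00038406]
 [  0.         547.65926214 234.89794826]
 [  0.           0.           1.        ]] [[-0.01718906 -0.99984636  0.00343356]
 [-0.99742659  0.0169082  -0.06967282]
 [ 0.06960406 -0.00462233 -0.99756399]] [0.04697291 0.59888304 0.92534325]
lamp [([253.7, 123.3, 220.7, 110.9], 0.87)]
timer [([426.2, 185.8, 25.5, 23.2], 0.91)]
dish [([207.5, 267.0, 149.3, 85.4], 0.81)]
ball_center [([308.1, 305.8, 12.8, 13.1], 0.54), ([207.4, 270.4, 148.1, 88.4], 0.41)]
flange [([461.5, 253.8, 67.0, 64.7], 0.98)]
stock_bin [([159.2, 184.3, 67.4, 78.7], 0.68)]
oil_tin [([257.6, 125.3, 215.6, 112.7], 0.24)]
```

View pics/scene0.png

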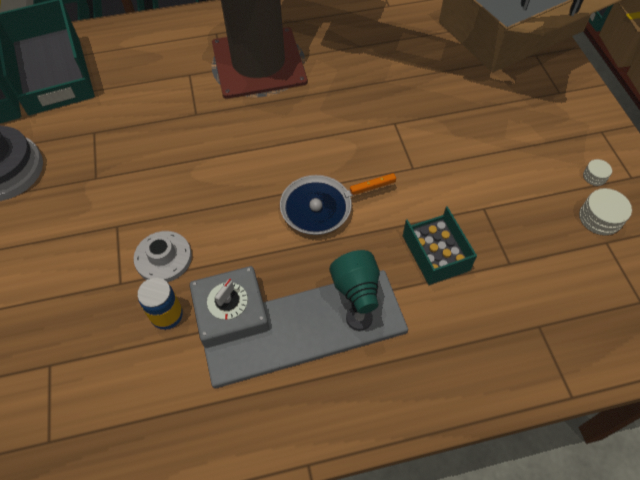

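View pics/top0.png

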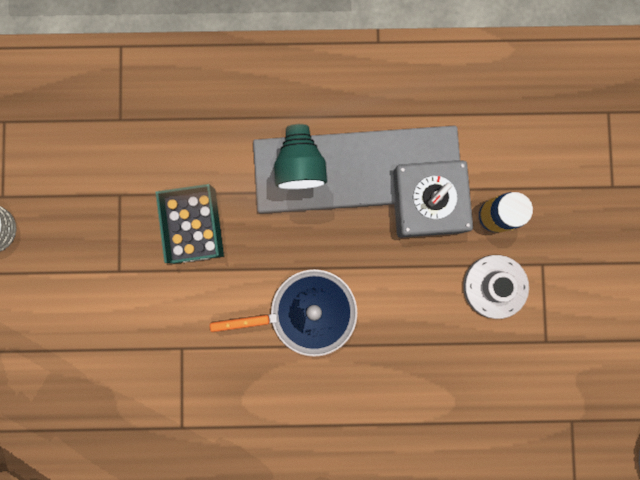

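```bash
python3 - <<'E'
import cv2
a=cv2.imread("pics/top0.png")
cv2.imwrite("pics/t_key.png",cv2.resize(a[150:245,385:535],None,fx=5,fy=5,interpolation=cv2.INTER_CUBIC))
cv2.imwrite("pics/t_lamp.png",cv2.resize(a[110:250,240:400],None,fx=4,fy=4,interpolation=cv2.INTER_CUBIC))
cv2.imwrite("pics/t_dish.png",cv2.resize(a[255:365,200:365],None,fx=4,fy=4,interpolation=cv2.INTER_CUBIC))
b=cv2.imread("pics/scene0.png")
cv2.imwrite("pics/s_key.png",cv2.resize(b[250:350,130:280],None,fx=5,fy=5,interpolation=cv2.INTER_CUBIC))
E
```

```text
(no output)
```

View pics/t_key.png

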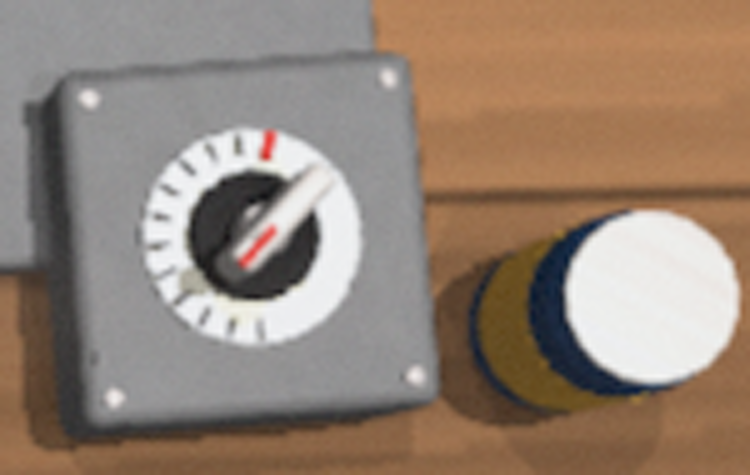

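View pics/t_lamp.png

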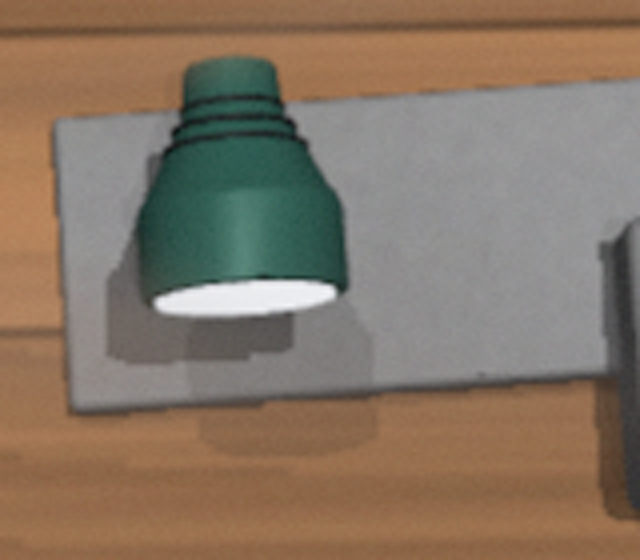

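View pics/t_dish.png

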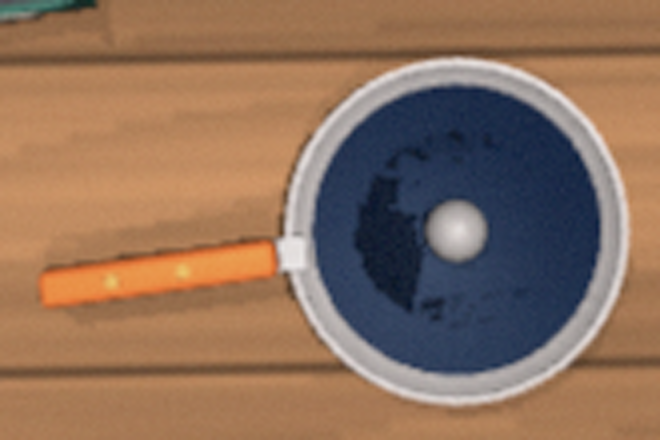

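View pics/s_key.png

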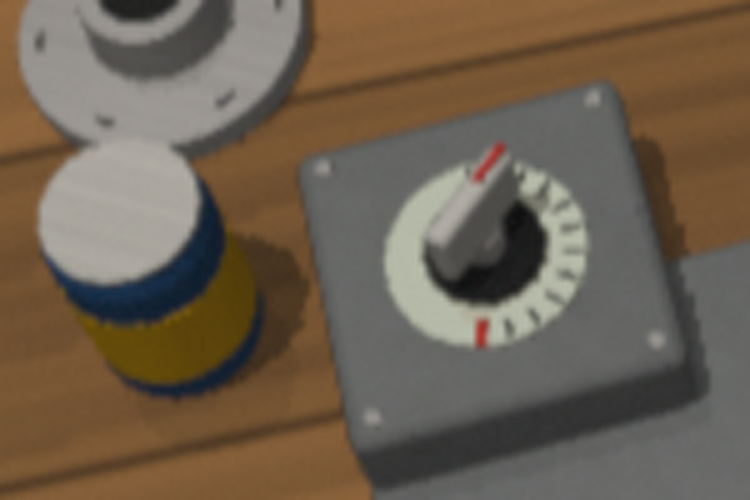

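```bash
cat > h.py <<'E'
from workcell import *
import numpy as np, cv2, json
from scipy.optimize import least_squares
from scipy.spatial.transform import Rotation as Ro
CAM=dict(
 top=(np.array([[547.65926214,0,312.00038406],[0,547.65926214,234.89794826],[0,0,1]]),np.array([[-0.01718906,-0.99984636,0.00343356],[-0.99742659,0.0169082,-0.06967282],[0.06960406,-0.00462233,-0.99756399]]),np.array([0.04697291,0.59888304,0.92534325])),
 scene=(np.array([[583.52754656,0,323.57330896],[0,583.52754656,233.12881716],[0,0,1]]),np.array([[0.23337736,0.97237574,-0.00451928],[0.82336513,-0.20008196,-0.53107163],[-0.5173054,0.12021908,-0.84731488]]),np.array([-0.16224534,-0.42186732,1.44547968])))
def proj(c,X):
    K,R,t=CAM[c]; p=(np.atleast_2d(X)@R.T+t)@K.T; return p[:,:2]/p[:,2:]
def onplane(c,uv,z):
    K,R,t=CAM[c]; o=-R.T@t; d=R.T@np.linalg.solve(K,[uv[0],uv[1],1]); return o+d*(z-o[2])/d[2]
def pose2(p,L):
    c,s=np.cos(p[2]),np.sin(p[2]); L=np.atleast_2d(L); return np.c_[p[0]+c*L[:,0]-s*L[:,1],p[1]+s*L[:,0]+c*L[:,1],L[:,2]]
E
python3 - <<'E'
from h import *
obs=[("top",(-.06,.18,.02),(257.8,211.8)),("top",(.07,.18,.02),(253.5,140.3)),
("top",(0,-.06,.06),(397.2,164.5)),("top",(0,-.18,.06),(466.5,161)),("top",(-.12,-.18,.06),(472.7,230)),("top",(-.12,-.06,.06),(403,235.5)),("top",(-.06,-.12,.0615),(435.4,197.4)),
("scene",(-.12,-.18,.06),(189.5,281.7)),("scene",(-.12,-.06,.06),(251.6,266.5)),("scene",(0,-.06,.06),(267.3,320.3)),("scene",(0,-.18,.06),(202,338.5)),
("scene",(.07,.18,.02),(406,327)),("scene",(-.06,.18,.02),(389,275)),("scene",(.07,-.18,.02),(213,381))]
def f(p): return np.ravel([proj(c,pose2(p,L))[0]-uv for c,L,uv in obs])
r=least_squares(f,[.6,0,0]); p=r.x
print("lamp",p); print(r.fun.reshape(-1,2).round(1))
np.save("lamp.npy",p)
print("beam",pose2(p,[-.165,.1,.13]),"key",pose2(p,[-.06,-.12,.095]))
k=pose2(p,[-.06,-.12,.108])[0]
a=onplane("top",(385+325/5,150+172/5),.108);b=onplane("top",(385+236/5,150+268/5),.108)
print("wing ends",a,b,k,"red dir deg",np.degrees(np.arctan2(*(b-a)[[1,0]])))
c=onplane("scene",(130+500/5,250+148/5),.108);d=onplane("scene",(130+432/5,250+240/5),.108)
print("wing scene",d,c,"red dir",np.degrees(np.arctan2(*(c-d)[[1,0]])))
print("tick",onplane("top",(385+268/5,150+145/5),.061)[:2]-k[:2])
# dish
dc=onplane("top",(314.2,313),.03);bl=onplane("top",(314,312.5),.025);h1=onplane("top",(210.2,327.2),.036);h0=onplane("top",(268.7,319.5),.045)
print("dish",dc,bl,h0,h1,np.degrees(np.arctan2(*(h1-dc)[[1,0]])),np.linalg.norm((h1-dc)[:2]),np.linalg.norm((h0-dc)[:2]))
print("scene ball",onplane("scene",(316.5,205),.025), "scene tip",onplane("scene",(395.5,179),.036))
print("tin",onplane("top",(515,209.5),.1),"flange",onplane("top",(495,286),.01),"bin",onplane("top",(189,227),.05))
E
```

```text
lamp [ 0.70931181 -0.04425191  0.047846  ]
[[-1.5  0.4]
 [-1.5 -1.9]
 [-2.   0.2]
 [ 0.2 -0.9]
 [ 0.1  1.5]
 [-2.3  0.6]
 [-1.3  0.4]
 [-1.9 -1.9]
 [ 0.8 -3. ]
 [ 0.1  1.2]
 [-3.1  1.3]
 [ 2.6  3.3]
 [-4.5 -5.9]
 [-2.7  4.9]]
beam [[0.53971786 0.04774208 0.13      ]] key [[ 0.6551198  -0.16698424  0.095     ]]
wing ends [ 0.66976678 -0.18217717  0.108     ] [ 0.63972698 -0.15305151  0.108     ] [ 0.6551198  -0.16698424  0.108     ] red dir deg 135.885183986337
wing scene [ 0.67133378 -0.17983005  0.108     ] [ 0.64209618 -0.15224332  0.108     ] red dir 136.66410201272043
tick [ 0.031506   -0.00873864]
dish [0.4662892  0.03534023 0.03      ] [0.46677939 0.03563514 0.025     ] [0.45795287 0.11136479 0.045     ] [0.44610664 0.21038156 0.036     ] 96.57725624095913 0.17620103703490878 0.07648024905734703
scene ball [0.46866849 0.03969441 0.025     ] scene tip [0.45105998 0.2117806  0.036     ]
tin [ 0.62907307 -0.28627987  0.1       ] flange [ 0.50593785 -0.27980053  0.01      ] bin [0.61430793 0.24259709 0.05      ]
```

```bash
python3 - <<'E'
import cv2
b=cv2.imread("pics/scene0.png")
cv2.imwrite("pics/s_lamp.png",cv2.resize(b[240:390,200:420],None,fx=3.6,fy=3.6,interpolation=cv2.INTER_CUBIC))
cv2.imwrite("pics/s_dish.png",cv2.resize(b[165:245,270:405],None,fx=5,fy=5,interpolation=cv2.INTER_CUBIC))
E
```

```text
(no output)
```

View pics/s_lamp.png

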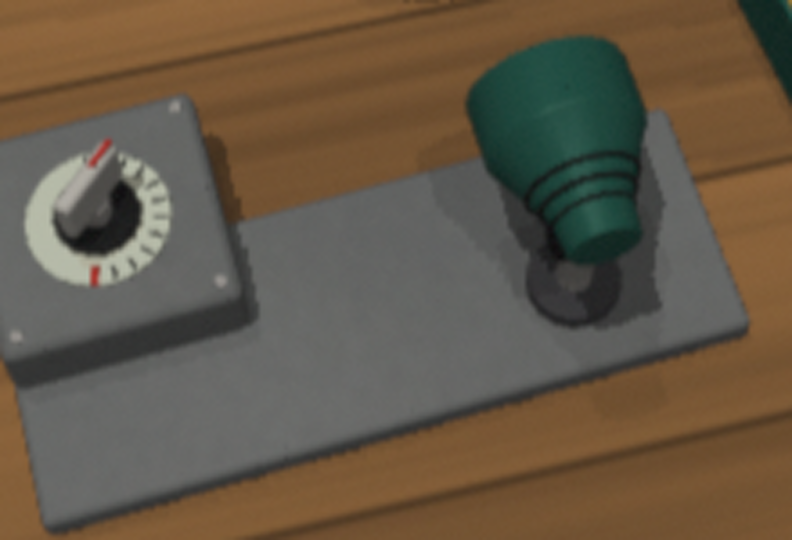

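View pics/s_dish.png

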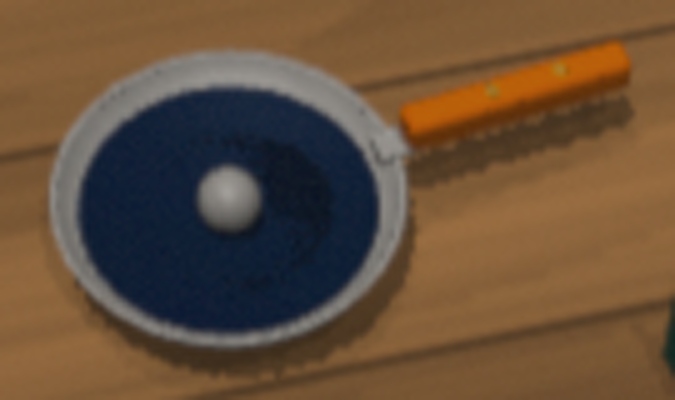

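```bash
python3 - <<'E'
from h import *
obs=[("top",(-.06,.18,.02),(257.8,211.8)),("top",(.07,.18,.02),(253.5,140.3)),
("top",(0,-.06,.06),(397.2,164.5)),("top",(0,-.18,.06),(466.5,161)),("top",(-.12,-.18,.06),(472.7,230)),("top",(-.12,-.06,.06),(403,235.5)),("top",(-.06,-.12,.0615),(435.4,197.4)),
("scene",(-.12,-.18,.06),(189.5,281.7)),("scene",(-.12,-.06,.06),(251.6,266.5)),("scene",(0,-.06,.06),(267.8,320.8)),("scene",(0,-.18,.06),(202,338.5)),
("scene",(.07,.18,.02),(407.8,328.5)),("scene",(-.06,.18,.02),(385.6,270)),("scene",(.07,-.18,.02),(212.5,384.5))]
for sel in ("top","scene",""):
  o=[q for q in obs if q[0].startswith(sel)]
  def f(p): return np.ravel([proj(c,pose2(p,L))[0]-uv for c,L,uv in o])
  r=least_squares(f,[.6,0,0]); p=r.x
  print("lamp",p); print(r.fun.reshape(-1,2).round(1).tolist())
  print("beam",pose2(p,[-.165,.1,.13]),"key",pose2(p,[-.06,-.12,.095]))
np.save("lamp.npy",p)
g=[("top",(0,0,.025),(314,312.5)),("top",(.176,0,.036),(210.2,327.2)),("scene",(0,0,.025),(316,204.6)),("scene",(.176,0,.036),(395.5,178))]
for sel in ("top","scene",""):
  o=[q for q in g if q[0].startswith(sel)]
  r=least_squares(f:=lambda p: np.ravel([proj(c,pose2(p,L))[0]-uv for c,L,uv in o]),[.45,0,1.5]);print("dish",r.x,np.degrees(r.x[2]),r.fun.round(1))
  print("grip",pose2(r.x,[.095,0,.036]))
E
```

```text
lamp [ 0.70917785 -0.04609136  0.05281852]
[[-0.3, 0.9], [-0.7, -1.3], [-0.9, 0.1], [1.2, -1.4], [1.5, 1.0], [-0.9, 0.5], [-0.1, 0.1]]
beam [[0.53912856 0.04505818 0.13      ]] key [[ 0.6555968  -0.16909165  0.095     ]]
lamp [ 0.70926689 -0.04225833  0.05407243]
[[-1.1, -1.5], [1.5, -3.0], [0.8, 0.6], [-1.8, 1.7], [1.9, 0.9], [-0.5, -1.6], [-0.7, 1.7]]
beam [[0.53910344 0.04867791 0.13      ]] key [[ 0.65584011 -0.16532571  0.095     ]]
lamp [ 0.70916892 -0.04424679  0.05391402]
[[-1.3, 1.1], [-1.7, -1.2], [-2.0, 0.0], [0.1, -1.5], [0.5, 0.9], [-1.9, 0.5], [-1.2, 0.0], [-2.2, -1.3], [0.4, -2.8], [-0.4, 0.8], [-3.0, 1.8], [0.8, 1.1], [-1.5, -1.4], [-1.9, 1.9]]
beam [[0.53901988 0.0467164  0.13      ]] key [[ 0.65572265 -0.1673057   0.095     ]]
dish [0.46678145 0.03561746 1.68854877] 96.74671818379076 [ 0. -0. -0.  0.]
grip [[0.4556208 0.1299596 0.036    ]]
dish [0.46762005 0.03830576 1.6805847 ] 96.29041058020911 [-0.3  0.1  0.3 -0.2]
grip [[0.45721109 0.1327338  0.036     ]]
dish [0.46709996 0.03673665 1.68580204] 96.58934209483056 [-0.6 -0.2 -0.7 -0.5 -1.1  0.1 -0.7 -0.5]
grip [[0.45619848 0.1311091  0.036     ]]
```

```bash
cat >> h.py <<'E'
def plan(x,y,z,yaw,s=read_state):
    """remaining move in tool axes: cm and rad"""
    st=s(); R=Ro.from_euler('xyz',st["tool_rot"],degrees=True); d=R.inv().apply(np.array([x,y,z])-st["eef_pos"])*100
    w=(R.inv()*Ro.from_euler('xyz',[180,0,yaw],degrees=True)).as_rotvec()
    print("t",round(st["clock"],2),"pos",st["eef_pos"].round(4),"rot",st["tool_rot"].round(2),"F",st["force"].round(1),"M",st["ft_torque"].round(2),"w",round(st["grip_width"],4)); print("left cm",d.round(2),"rad",w.round(4),"j",st["joint_positions"].round(1))
E
cat > p.sh <<'E'
python3 -c "from h import *; plan($1)"
E
chmod +x p.sh; ./p.sh .656,-.167,.2,136
```

```text
t 0.8 pos [0.2633 0.5669 0.2313] rot [180.    -0.   155.09] F [-0.3  0.3  0.4] M [-0.01  0.04  0.01] w 0.0854
left cm [-66.53 -50.01   3.13] rad [ 0.     -0.      0.3331] j [57.9 12.6 87.5  0.  79.9 -7.2]
```

```bash
python3 -m pendant '[[-2,-1.5,0,0,0,0,70],[-4,-3,0,0,0,0,70],[-4,-3,0,0,0,0,70],[-4,-3,0,0,0,0,70],[-4,-3,0,0,0,0,70]]' 
python3 -m pendant '[[-4,-3,0,0,0,0,70],[-4,-3,0,0,0,0,70],[-4,-3,0,0,0,0,70],[-4,-3,0,0,0,0,70],[-4,-3,0,0,0,0,70]]' ; ./p.sh .656,-.167,.2,136
```

```text
clock: 1.3
eef_pos: [0.3689, 0.3697, 0.2309]
tool_rot: [179.8, -0.0, 155.7]
force: [1.7, 0.2, -0.8]
grip_width: 0.0596
clock: 1.8
eef_pos: [0.4885, 0.1498, 0.2322]
tool_rot: [179.6, 0.2, 155.8]
force: [1.2, 0.8, 0.6]
grip_width: 0.0599
t 1.8 pos [0.4885 0.1498 0.2322] rot [179.64   0.18 155.77] F [1.2 0.8 0.6] M [ 0.01 -0.03  0.04] w 0.0599
left cm [-28.27 -22.03   3.17] rad [0.0068 0.0019 0.345 ] j [  8.1  -3.5 104.5   0.2  78.7 -57.8]
```

```bash
python3 -m pendant '[[-4,-3,0,0,0,0.05,60],[-4,-3,0,0,0,0.1,60],[-4,-3.4,0,0,0,0.1,60],[-4,-3.4,0,0,0,0.08,60],[-3.5,-3.4,0,0,0,0.05,60]]' 
./p.sh .656,-.167,.17,136
```

```text
clock: 2.3
eef_pos: [0.5609, -0.0862, 0.233]
tool_rot: [179.4, 0.2, 133.2]
force: [-0.1, 0.6, 0.1]
grip_width: 0.0513
t 2.3 pos [ 0.5609 -0.0862  0.233 ] rot [179.37   0.21 133.17] F [-0.1  0.6  0.1] M [-0.04 -0.    0.02] w 0.0513
left cm [-12.38   1.34   6.36] rad [ 0.0109  0.0039 -0.0495] j [-17.    4.3  96.6   0.5  78.6 -60.2]
```

```bash
python3 -m pendant '[[-4,0.4,0,0.01,0,-0.03,60],[-4,0.4,1,0,0,-0.02,60],[-3,0.3,1.5,0,0,0,60],[-1,0.2,1.5,0,0,0,60],[-0.5,0,1,0,0,0,60]]' 
./p.sh .656,-.167,.15,136
```

```text
clock: 2.8
eef_pos: [0.6612, -0.1791, 0.1842]
tool_rot: [179.9, 0.5, 135.5]
force: [-0.9, -0.8, -0.4]
grip_width: 0.0514
t 2.8 pos [ 0.6612 -0.1791  0.1842] rot [179.94   0.55 135.48] F [-0.9 -0.8 -0.4] M [ 0.01  0.01 -0.01] w 0.0514
left cm [1.25 0.49 3.41] rad [ 0.0009  0.0095 -0.0091] j [-21.7  22.2  80.8  -0.2  76.5 -67.1]
```

```bash
python3 -m pendant '[[0.6,0.25,1,0,0.005,-0.005,60],[0.6,0.25,1,0,0.005,-0.004,60],[0,0,1,0,0,0,60],[0,0,0,0,0,0,60]]' 
./p.sh .656,-.167,.15,136
python3 - <<'E'
from h import *
im=get_image("wrist"); cv2.imwrite("pics/w1.png",im["frame"]); np.savez("w1.npz",**{k:im[k] for k in "KRt"})
im=get_image("top"); cv2.imwrite("pics/t1.png",cv2.resize(im["frame"][130:260,380:540],None,fx=4,fy=4))
E
```

```text
clock: 3.2
eef_pos: [0.6537, -0.1641, 0.15]
tool_rot: [-180.0, -0.3, 136.1]
force: [-0.2, 0.1, -0.6]
grip_width: 0.0511
t 3.2 pos [ 0.6537 -0.1641  0.15  ] rot [-179.97   -0.32  136.1 ] F [-0.2  0.1 -0.6] M [ 0.01 -0.   -0.02] w 0.0511
left cm [-0.37 -0.05 -0.  ] rad [-0.0004 -0.0055  0.0018] j [-20.8  23.   83.5   0.1  73.8 -67. ]
```

View pics/w1.png

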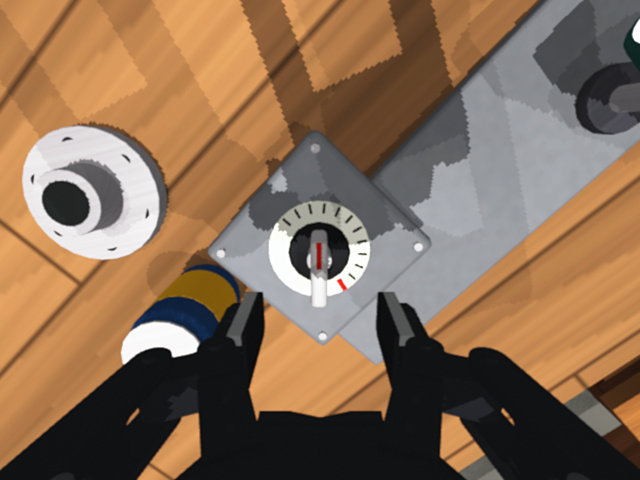

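```bash
python3 - <<'E'
from h import *
w=np.load("w1.npz"); CAM["w"]=(w["K"],w["R"],w["t"])
a=onplane("w",(319,231),.108);b=onplane("w",(319,305),.108); print(a,b,(a+b)/2,np.linalg.norm(a-b),np.degrees(np.arctan2(*(a-b)[[1,0]])))
c=onplane("w",(319.5,249),.061);t=onplane("w",(342.5,285),.061);print(c,t,np.degrees(np.arctan2(*(t-c)[[1,0]])))
E
```

```text
[ 0.6367136  -0.14730053  0.108     ] [ 0.67019002 -0.17956634  0.108     ] [ 0.65345181 -0.16343343  0.108     ] 0.0464946592175979 136.054961863859
[ 0.65632818 -0.16588892  0.061     ] [ 0.68851733 -0.17319435  0.061     ] -12.786848097721181
```

```bash
python3 -m pendant '[[-0.1,0,1.5,0,-0.005,0,60],[-0.1,0,2,0,0,0,60],[0,0,2,0,0,0,60],[0,0,1.5,0,0,0,60],[0,0,0.3,0,0,0,60]]' 
./p.sh .655,-.166,.077,136
```

```text
clock: 3.8
eef_pos: [0.6593, -0.1669, 0.0791]
tool_rot: [179.8, 0.6, 136.1]
force: [-1.0, 0.5, -0.9]
grip_width: 0.0508
t 3.8 pos [ 0.6593 -0.1669  0.0791] rot [179.77   0.65 136.13] F [-1.   0.5 -0.9] M [0.04 0.07 0.04] w 0.0508
left cm [ 0.38 -0.23  0.2 ] rad [0.004  0.0113 0.0024] j [-20.8  27.3  85.9  -0.1  66.1 -66.9]
```

```bash
python3 -m pendant '[[0.35,-0.2,0.2,0,0.01,0,60],[0,0,0,0,0,0,60]]' 60;./p.sh .655,-.166,.077,136; python3 -m pendant '[[0,0,0,0,0,0,0],[0,0,0,0,0,0,0],[0,0,0,0,0,0,0],[0,0,0,0,0,0,0]]' 60
./p.sh .655,-.166,.077,136
```

```text
clock: 4.0
eef_pos: [0.655, -0.1658, 0.0765]
tool_rot: [179.8, -0.0, 136.1]
force: [0.2, -0.4, -0.5]
grip_width: 0.0515
t 4.0 pos [ 0.655  -0.1658  0.0765] rot [ 1.7980e+02 -1.0000e-02  1.3614e+02] F [ 0.2 -0.4 -0.5] M [ 0.01 -0.    0.03] w 0.0515
left cm [-0.02 -0.01 -0.05] rad [ 0.0036 -0.0002  0.0024] j [-21.   27.3  86.1   0.2  66.4 -67.2]
clock: 4.4
eef_pos: [0.6555, -0.167, 0.079]
tool_rot: [179.8, 0.1, 136.1]
force: [0.3, 0.9, -4.2]
grip_width: 0.0106
t 4.4 pos [ 0.6555 -0.167   0.079 ] rot [1.7981e+02 1.4000e-01 1.3613e+02] F [ 0.3  0.9 -4.2] M [ 0.15 -0.18  0.01] w 0.0106
left cm [0.11 0.03 0.2 ] rad [0.0034 0.0025 0.0022] j [-21.   27.2  86.1   0.1  66.5 -67.2]
```

```bash
python3 -m pendant '[[0,0,0,0,0,0.08,0],[0,0,0,0,0,0.12,0],[0,0,0,0,0,0.12,0],[0,0,0,0,0,0.12,0],[0,0,0,0,0,0.12,0]]' 
./p.sh .655,-.166,.078,-11
```

```text
clock: 4.9
eef_pos: [0.6557, -0.1669, 0.079]
tool_rot: [179.7, 0.0, 102.9]
force: [-0.9, -0.1, -1.8]
grip_width: 0.0107
t 4.9 pos [ 0.6557 -0.1669  0.079 ] rot [1.7971e+02 3.0000e-02 1.0294e+02] F [-0.9 -0.1 -1.8] M [-0.1   0.06  0.08] w 0.0107
left cm [ 0.1  -0.05  0.09] rad [ 0.0038 -0.0047  1.9886] j [-21.   27.2  86.1   0.1  66.5 -34. ]
```

```bash
for i in 1; do python3 -m pendant '[[0,0,0,0,0,0.12,0],[0,0,0,0,0,0.12,0],[0,0,0,0,0,0.12,0],[0,0,0,0,0,0.12,0],[0,0,0,0,0,0.12,0]]';done
python3 -m pendant '[[0,0,0,0,0,0.12,0],[0,0,0,0,0,0.12,0],[0,0,0,0,0,0.12,0],[0,0,0,0,0,0.12,0],[0,0,0,0,0,0.12,0]]'
./p.sh .655,-.166,.078,-11
```

```text
clock: 5.4
eef_pos: [0.656, -0.1669, 0.079]
tool_rot: [179.7, -0.1, 67.1]
force: [0.5, 0.6, -2.0]
grip_width: 0.0108
clock: 5.9
eef_pos: [0.6562, -0.1671, 0.0789]
tool_rot: [179.8, -0.3, 31.4]
force: [-0.1, -0.1, -1.8]
grip_width: 0.011
t 5.9 pos [ 0.6562 -0.1671  0.0789] rot [179.77  -0.29  31.36] F [-0.1 -0.1 -1.8] M [-0.19  0.1   0.08] w 0.011
left cm [-0.04 -0.15  0.09] rad [ 0.002  -0.0063  0.7394] j [-21.   27.2  86.1   0.1  66.4  37.6]
```

```bash
python3 -m pendant '[[0,0,0,0,0,0.12,0],[0,0,0,0,0,0.12,0],[0,0,0,0,0,0.12,0],[0,0,0,0,0,0.12,0],[0,0,0,0,0,0.12,0]]'
./p.sh .655,-.166,.078,-11
python3 -m pendant '[[0,0,0,0,0,0.08,0],[0,0,0,0,0,0.05,0]]'
./p.sh .655,-.166,.078,-11
python3 -m pendant '[[0,0,0,0,0,0.04,0],[0,0,0,0,0,0.04,0]]'
./p.sh .655,-.166,.078,-11
```

```text
clock: 6.4
eef_pos: [0.6562, -0.1673, 0.079]
tool_rot: [179.9, -0.4, -4.4]
force: [-0.6, 0.0, -1.3]
grip_width: 0.0111
t 6.4 pos [ 0.6562 -0.1673  0.079 ] rot [179.92  -0.4   -4.42] F [-0.6  0.  -1.3] M [-0.14  0.16  0.12] w 0.0111
left cm [-0.13 -0.12  0.09] rad [ 0.001  -0.007   0.1149] j [-21.   27.1  86.1   0.   66.3  73.4]
clock: 6.6
eef_pos: [0.6562, -0.1674, 0.0789]
tool_rot: [180.0, -0.4, -12.3]
force: [-0.8, -0.4, -1.7]
grip_width: 0.0106
t 6.6 pos [ 0.6562 -0.1674  0.0789] rot [179.96  -0.41 -12.28] F [-0.8 -0.4 -1.7] M [-0.14  0.13  0.08] w 0.0106
left cm [-0.15 -0.11  0.09] rad [ 0.0009 -0.0071 -0.0223] j [-21.   27.1  86.1   0.   66.3  81.3]
clock: 6.8
eef_pos: [0.6562, -0.1674, 0.0789]
tool_rot: [180.0, -0.4, -17.0]
force: [-1.1, -0.0, -1.4]
grip_width: 0.0112
t 6.8 pos [ 0.6562 -0.1674  0.0789] rot [179.97  -0.42 -17.02] F [-1.1 -0.  -1.4] M [-0.11  0.08  0.43] w 0.0112
left cm [-0.15 -0.1   0.09] rad [ 0.001  -0.0073 -0.1051] j [-21.   27.1  86.1  -0.   66.3  86. ]
```

```bash
python3 -m pendant '[[0,0,0,0,0,0.04,0],[0,0,0,0,0,0.04,0]]'
./p.sh .655,-.166,.078,-14
python3 - <<'E'
from h import *
im=get_image("wrist"); cv2.imwrite("pics/w2.png",im["frame"])
E
```

```text
clock: 7.0
eef_pos: [0.6562, -0.1674, 0.079]
tool_rot: [179.9, -0.4, -21.5]
force: [-1.3, -1.0, -0.9]
grip_width: 0.0106
t 7.0 pos [ 0.6562 -0.1674  0.079 ] rot [179.91  -0.43 -21.49] F [-1.3 -1.  -0.9] M [-0.08  0.14  2.02] w 0.0106
left cm [-0.16 -0.09  0.1 ] rad [ 0.002  -0.0075 -0.1308] j [-20.9  27.1  86.1  -0.1  66.3  90.6]
```

View pics/w2.png

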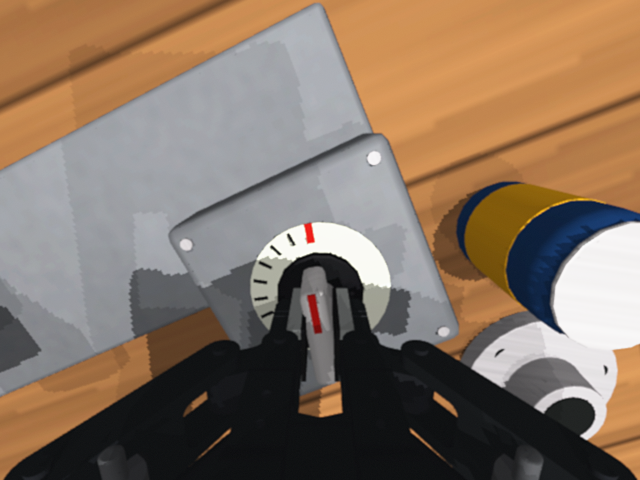

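```bash
python3 -m pendant '[[0,0,0,0,0,0,60],[0,0,0,0,0,0,60],[0,0,0,0,0,0,60],[0,0,-0.5,0,0,0,60]]'
python3 -m pendant '[[0,0,-1.5,0,0,0,60],[0,0,-2.5,0,0,0,60],[0,0,-3,0,0,0,60],[0,0,-3,0,0,0,60],[0,0,-1.5,0,0,0,60]]'
./p.sh .456,.131,.15,96.6
python3 - <<'E'
from h import *
im=get_image("wrist"); cv2.imwrite("pics/w3.png",im["frame"])
im=get_image("scene"); cv2.imwrite("pics/s3.png",cv2.resize(im["frame"][250:350,130:280],None,fx=5,fy=5))
E
```

```text
clock: 7.45
eef_pos: [0.6568, -0.1669, 0.0844]
tool_rot: [180.0, -0.5, -21.6]
force: [0.2, 0.6, 0.3]
grip_width: 0.0511
clock: 7.95
eef_pos: [0.6555, -0.1665, 0.2065]
tool_rot: [-180.0, -0.5, -21.6]
force: [0.6, 0.1, 1.0]
grip_width: 0.0507
t 7.95 pos [ 0.6555 -0.1665  0.2065] rot [-179.96   -0.48  -21.61] F [0.6 0.1 1. ] M [-0.02 -0.05  0.02] w 0.0507
left cm [-29.55 -20.31   5.42] rad [ 0.0082 -0.0058 -2.0632] j [-20.9  20.1  81.    0.   78.4  90.7]
```

View pics/w3.png

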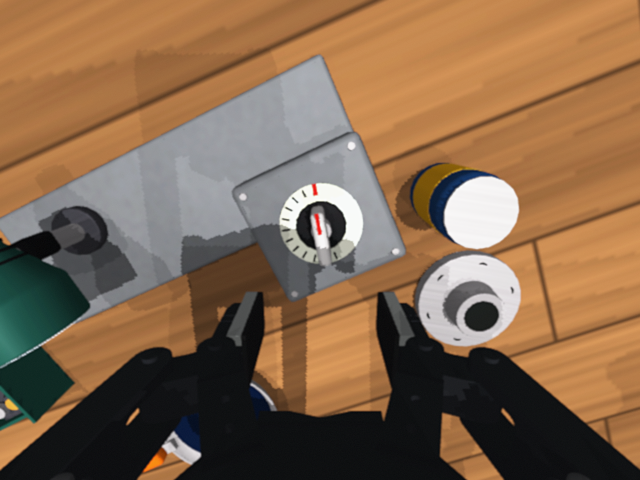

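```bash
python3 -m pendant '[[0,0,0,0,0,-0.1,60],[0,0,0,0,0,-0.14,60],[0,0,0,0,0,-0.14,60],[0,0,0,0,0,-0.14,60],[0,0,0,0,0,-0.14,60]]'
python3 -m pendant '[[0,0,0,0,0,-0.14,60],[0,0,0,0,0,-0.14,60],[0,0,0,0,0,-0.14,60],[0,0,0,0,0,-0.14,60],[0,0,0,0,0,-0.14,60]]'
python3 -m pendant '[[0,0,0,0,0,-0.14,60],[0,0,0,0,0,-0.14,60],[0,0,0,0,0,-0.14,60],[0,0,0,0,0,-0.14,60],[0,0,0,0,0,-0.1,60]]'
./p.sh .456,.131,.15,96.6
```

```text
clock: 8.55
eef_pos: [0.6529, -0.1656, 0.1989]
tool_rot: [-180.0, -0.1, 17.5]
force: [0.8, -0.6, -0.4]
grip_width: 0.0511
clock: 9.05
eef_pos: [0.648, -0.1638, 0.1875]
tool_rot: [-179.2, 0.1, 59.4]
force: [-0.6, 0.7, -0.2]
grip_width: 0.0515
clock: 9.55
eef_pos: [0.6429, -0.1619, 0.1759]
tool_rot: [-178.5, -0.9, 98.8]
force: [0.1, 0.1, -0.8]
grip_width: 0.0515
t 9.55 pos [ 0.6429 -0.1619  0.1759] rot [-178.52   -0.93   98.84] F [ 0.1  0.1 -0.8] M [-0.06 -0.02 -0.02] w 0.0515
left cm [ 31.77 -13.88   3.47] rad [-0.0261 -0.0157  0.0393] j [-21.   21.4  82.8   0.1  77.6 -29.8]
```

```bash
python3 -m pendant '[[0,0,0,-0.026,-0.015,0.03,60]]';python3 -m pendant '[[0,0,0,0,0,0,60],[0,0,0,0,0,0,60]]';python3 -m pendant '[[0,0,0,0,0,0,60],[0,0,0,0,0,0,60]]'
./p.sh .456,.131,.15,96.6
```

```text
clock: 9.65
eef_pos: [0.6422, -0.1619, 0.1735]
tool_rot: [-179.9, -0.1, 97.3]
force: [-0.3, 0.6, -0.4]
grip_width: 0.0515
clock: 9.85
eef_pos: [0.6401, -0.161, 0.17]
tool_rot: [-179.6, -0.3, 97.3]
force: [-0.0, -0.4, -0.2]
grip_width: 0.0516
clock: 10.05
eef_pos: [0.6395, -0.1608, 0.1686]
tool_rot: [-179.5, -0.3, 97.3]
force: [-1.2, -0.2, 0.1]
grip_width: 0.0514
t 10.05 pos [ 0.6395 -0.1608  0.1686] rot [-179.45   -0.35   97.29] F [-1.2 -0.2  0.1] M [ 0.05 -0.01  0.01] w 0.0514
left cm [ 31.26 -14.48   2.19] rad [-0.0096 -0.006   0.012 ] j [-21.   20.4  84.8   0.   75.4 -28.3]
```

```bash
python3 -m pendant '[[2,-0.9,0,0,0,0,60],[4,-1.85,0,0,0,0,60],[4,-1.85,0,0,0,0,60],[4,-1.85,0,0,0,0,60],[4,-1.85,0,0,0,0,60]]'
./p.sh .456,.131,.15,96.6
```

```text
clock: 10.55
eef_pos: [0.5343, 0.0066, 0.1699]
tool_rot: [-179.6, -0.3, 96.8]
force: [0.7, 0.4, 0.7]
grip_width: 0.051
t 10.55 pos [0.5343 0.0066 0.1699] rot [-179.57   -0.25   96.85] F [0.7 0.4 0.7] M [ 0.01  0.02 -0.02] w 0.051
left cm [13.27 -6.28  2.09] rad [-0.0076 -0.0044  0.0043] j [-7.800e+00  3.600e+00  1.043e+02  1.000e-01  7.260e+01 -1.470e+01]
```

```bash
python3 -m pendant '[[4,-1.85,0.3,-0.005,-0.004,0,60],[4,-1.85,0.3,0,0,0,60],[3,-1.4,0,0,0,0,60],[1,-0.6,0,0,0,0,60],[0,0,0,0,0,0,60]]'
./p.sh .456,.131,.15,96.6
```

```text
clock: 11.05
eef_pos: [0.4585, 0.1264, 0.1654]
tool_rot: [-180.0, -0.1, 97.1]
force: [0.6, -0.3, 0.2]
grip_width: 0.0514
t 11.05 pos [0.4585 0.1264 0.1654] rot [-1.800e+02 -7.000e-02  9.715e+01] F [ 0.6 -0.3  0.2] M [ 0.01  0.   -0.01] w 0.0514
left cm [ 0.48 -0.19  1.54] rad [-0.     -0.0012  0.0096] j [ 5.900e+00 -4.800e+00  1.131e+02  1.000e-01  7.170e+01 -1.300e+00]
```

```bash
python3 -m pendant '[[0.45,-0.2,0.7,0,0,0.009,60],[0,0,0.5,0,0,0,60],[0,0,0,0,0,0,60]]'
./p.sh .456,.131,.15,96.6
python3 - <<'E'
from h import *
im=get_image("wrist"); cv2.imwrite("pics/w4.png",im["frame"]); np.savez("w4.npz",**{k:im[k] for k in "KRt"})
E
```

```text
clock: 11.35
eef_pos: [0.4581, 0.1287, 0.1529]
tool_rot: [179.9, -0.0, 96.5]
force: [-0.5, -0.3, 0.3]
grip_width: 0.0516
t 11.35 pos [0.4581 0.1287 0.1529] rot [179.9   -0.    96.47] F [-0.5 -0.3  0.3] M [0.06 0.05 0.02] w 0.0516
left cm [ 0.25 -0.19  0.29] rad [ 0.0017 -0.     -0.0022] j [  6.2  -4.  113.8   0.   70.1  -0.3]
```

View pics/w4.png

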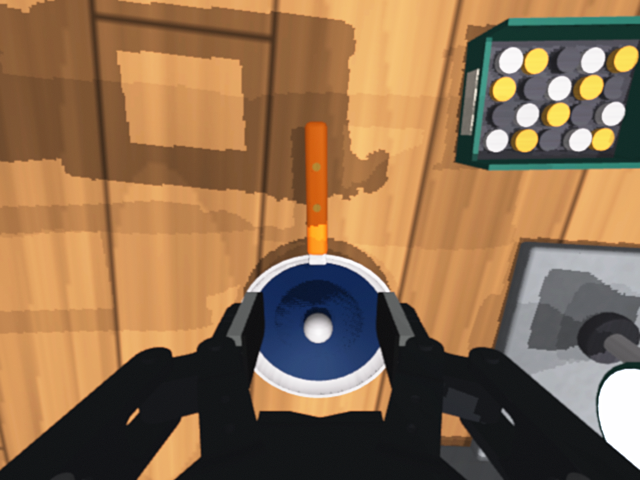

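```bash
python3 - <<'E'
from h import *
w=np.load("w4.npz"); CAM["w"]=(w["K"],w["R"],w["t"])
b=onplane("w",(318,328),.025); h=onplane("w",(315.5,123),.045); h0=onplane("w",(318.2,254),.045)
print(b,h0,h,np.linalg.norm((h-b)[:2]),np.linalg.norm((h0-b)[:2]),np.degrees(np.arctan2(*(h-h0)[[1,0]])),np.degrees(np.arctan2(*(h-b)[[1,0]])))
E
```

```text
[0.46774695 0.03667984 0.025     ] [0.45922424 0.11489693 0.045     ] [0.44660874 0.21079737 0.045     ] 0.17539594064663191 0.07868004713056531 97.4941139544526 96.92194942336266
```

```bash
python3 -m pendant '[[0.2,-0.2,1.5,0,0,-0.008,60],[0,0,2.5,0,0,0,60],[0,0,3,0,0,0,60],[0,0,2,0,0,0,60],[0,0,0.5,0,0,0,60]]'
./p.sh .4558,.131,.018,96.9
```

```text
clock: 11.9
eef_pos: [0.4611, 0.1269, 0.057]
tool_rot: [179.6, 0.0, 96.6]
force: [0.7, -0.1, -0.2]
grip_width: 0.0513
t 11.9 pos [0.4611 0.1269 0.057 ] rot [1.7959e+02 5.0000e-02 9.6580e+01] F [ 0.7 -0.1 -0.2] M [0.02 0.01 0.04] w 0.0513
left cm [ 0.47 -0.51  3.9 ] rad [ 0.0071  0.0009 -0.0055] j [ 6.000e+00  4.100e+00  1.173e+02 -1.000e-01  5.810e+01 -6.000e-01]
```

```bash
python3 -m pendant '[[0.5,-0.5,0.7,0.007,0,-0.005,60],[0,0,0.8,0,0,0,60],[0,0,0.6,0,0,0,60]]'
./p.sh .4558,.131,.018,96.9
```

```text
clock: 12.2
eef_pos: [0.457, 0.1309, 0.0361]
tool_rot: [179.9, 0.1, 96.8]
force: [0.1, 0.1, -0.4]
grip_width: 0.0517
t 12.2 pos [0.457  0.1309 0.0361] rot [1.7992e+02 5.0000e-02 9.6790e+01] F [ 0.1  0.1 -0.4] M [-0.02 -0.05  0.02] w 0.0517
left cm [ 0.03 -0.12  1.81] rad [ 0.0013  0.0009 -0.0019] j [ 6.500e+00  6.200e+00  1.179e+02 -1.000e-01  5.580e+01 -3.000e-01]
```

```bash
python3 -m pendant '[[0.05,-0.15,0.7,0,0,0,60],[0,0,0.5,0,0,0,60],[0,0,0.2,0,0,0,60]]'
./p.sh .4558,.131,.018,96.9
python3 -m pendant '[[0,0,0.1,0,0,0,60],[0,0,0,0,0,0,60]]'
./p.sh .4558,.131,.018,96.9
```

```text
clock: 12.5
eef_pos: [0.4562, 0.1314, 0.0218]
tool_rot: [179.8, 0.1, 96.8]
force: [0.7, 0.8, 0.2]
grip_width: 0.0512
t 12.5 pos [0.4562 0.1314 0.0218] rot [1.7982e+02 6.0000e-02 9.6810e+01] F [0.7 0.8 0.2] M [0.02 0.01 0.01] w 0.0512
left cm [-0.03 -0.05  0.38] rad [ 0.0032  0.001  -0.0016] j [ 6.600e+00  7.600e+00  1.183e+02 -1.000e-01  5.390e+01 -2.000e-01]
clock: 12.7
eef_pos: [0.4563, 0.1314, 0.0207]
tool_rot: [179.8, 0.1, 96.8]
force: [-0.4, -0.4, -0.2]
grip_width: 0.0513
t 12.7 pos [0.4563 0.1314 0.0207] rot [1.7981e+02 6.0000e-02 9.6820e+01] F [-0.4 -0.4 -0.2] M [ 0.01  0.   -0.02] w 0.0513
left cm [-0.03 -0.06  0.27] rad [ 0.0033  0.001  -0.0015] j [ 6.600e+00  7.700e+00  1.183e+02 -1.000e-01  5.380e+01 -2.000e-01]
```

```bash
python3 -m pendant '[[0,-0.06,0.25,0.003,0,0,45],[0,0,0,0,0,0,30],[0,0,0,0,0,0,26]]'
./p.sh .4558,.131,.018,96.9
python3 - <<'E'
from h import *
im=get_image("wrist"); cv2.imwrite("pics/w5.png",im["frame"])
E
```

```text
clock: 13.0
eef_pos: [0.4563, 0.1314, 0.0186]
tool_rot: [179.9, 0.1, 96.8]
force: [-0.6, -0.6, -0.3]
grip_width: 0.0222
t 13.0 pos [0.4563 0.1314 0.0186] rot [1.7992e+02 6.0000e-02 9.6820e+01] F [-0.6 -0.6 -0.3] M [-0.04 -0.02  0.01] w 0.0222
left cm [-0.04 -0.06  0.06] rad [ 0.0013  0.001  -0.0014] j [ 6.600e+00  8.000e+00  1.183e+02 -1.000e-01  5.370e+01 -2.000e-01]
```

View pics/w5.png

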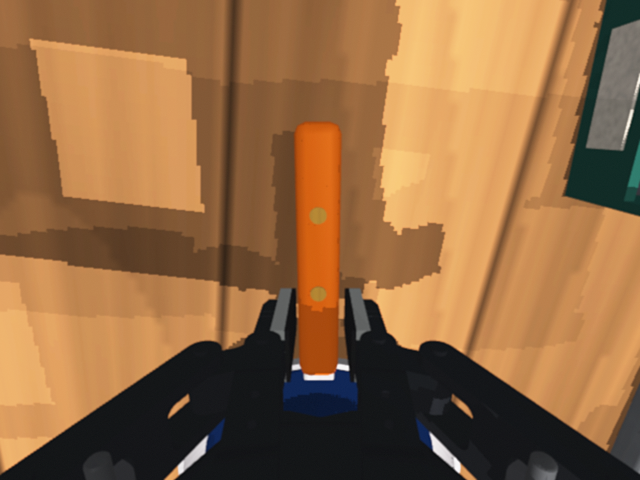

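```bash
python3 -m pendant '[[0,0,0,0,0,0,22],[0,0,0,0,0,0,20],[0,0,0,0,0,0,0],[0,0,0,0,0,0,0]]' 40
python3 -m pendant '[[0,0,0,0,0,0,0],[0,0,0,0,0,0,0],[0,0,0,0,0,0,0]]' 110
./p.sh .4558,.131,.018,96.9
python3 - <<'E'
from h import *
im=get_image("top"); cv2.imwrite("pics/t5.png",cv2.resize(im["frame"][250:380,190:370],None,fx=4,fy=4))
E
```

```text
clock: 13.45
eef_pos: [0.4562, 0.1314, 0.0188]
tool_rot: [179.9, 0.1, 96.8]
force: [0.1, 0.1, -0.0]
grip_width: 0.0153
clock: 13.75
eef_pos: [0.4562, 0.1314, 0.019]
tool_rot: [179.9, 0.1, 96.8]
force: [-0.3, -0.4, 0.4]
grip_width: 0.0139
t 13.75 pos [0.4562 0.1314 0.019 ] rot [1.7994e+02 6.0000e-02 9.6810e+01] F [-0.3 -0.4  0.4] M [ 0.02  0.1  -0.01] w 0.0139
left cm [-0.03 -0.04  0.1 ] rad [ 0.001   0.0011 -0.0016] j [ 6.600e+00  8.000e+00  1.183e+02 -1.000e-01  5.370e+01 -2.000e-01]
```

View pics/t5.png

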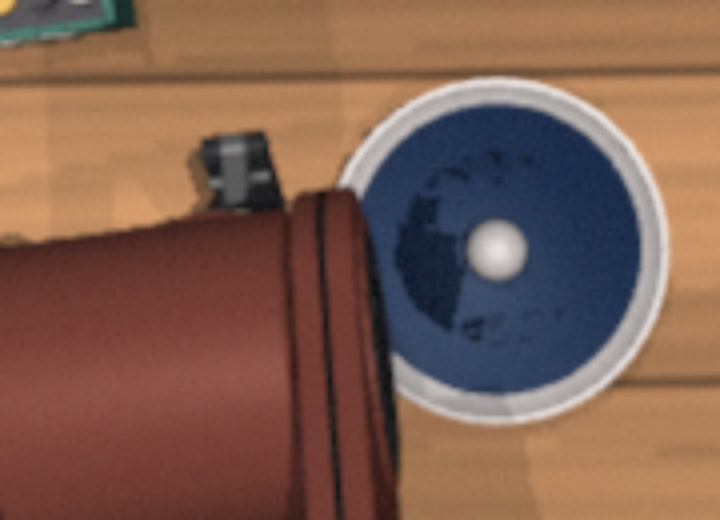

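```bash
python3 -m pendant '[[0,0,-0.05,0,0,0,0],[0,0,-0.1,0,0,0,0],[0,0,-0.15,0,0,0,0],[0,0,-0.2,0,0,0,0],[0,0,-0.2,0,0,0,0]]'
./p.sh .5288,.142,.124,93
python3 -m pendant '[[0,0,-0.25,0,0,0,0],[0,0,-0.25,0,0,0,0],[0,0,-0.25,0,0,0,0]]'
./p.sh .5288,.142,.124,93
python3 - <<'E'
from h import *
im=get_image("wrist"); cv2.imwrite("pics/w6.png",im["frame"])
im=get_image("top"); cv2.imwrite("pics/t6.png",cv2.resize(im["frame"][250:380,190:370],None,fx=4,fy=4))
E
```

```text
clock: 14.3
eef_pos: [0.4545, 0.1313, 0.0247]
tool_rot: [-179.9, 0.0, 96.8]
force: [0.1, 0.0, -2.9]
grip_width: 0.014
t 14.3 pos [0.4545 0.1313 0.0247] rot [-1.7988e+02  3.0000e-02  9.6800e+01] F [ 0.1  0.  -2.9] M [0.26 0.05 0.  ] w 0.014
left cm [ 0.17  7.48 -9.95] rad [-0.0021  0.0006  0.0662] j [  6.6   7.2 118.3  -0.   54.6  -0.2]
clock: 14.6
eef_pos: [0.4543, 0.1314, 0.0327]
tool_rot: [-179.9, 0.0, 96.8]
force: [0.5, -0.6, -2.2]
grip_width: 0.0144
t 14.6 pos [0.4543 0.1314 0.0327] rot [-1.7986e+02  2.0000e-02  9.6800e+01] F [ 0.5 -0.6 -2.2] M [0.26 0.01 0.04] w 0.0144
left cm [ 0.17  7.5  -9.15] rad [-0.0024  0.0005  0.0662] j [  6.6   6.4 118.2  -0.   55.6  -0.2]
```

View pics/t6.png

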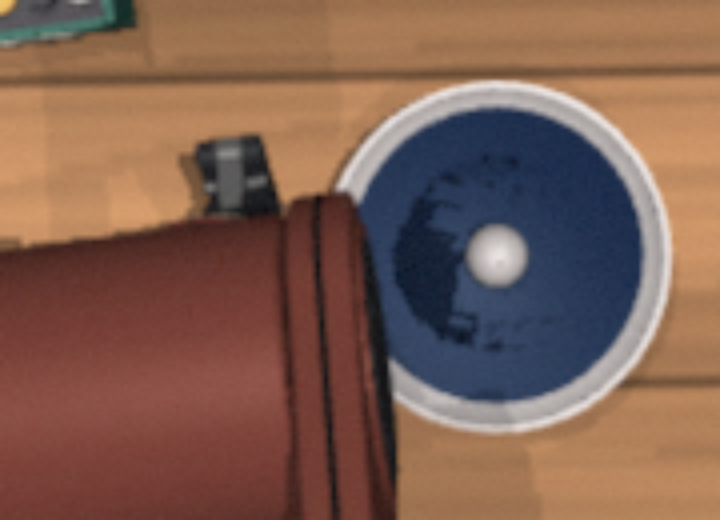

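```bash
python3 -m pendant '[[0,0.03,-0.28,0,0,0,0],[0,0.06,-0.3,0,0,0,0],[0,0.09,-0.3,0,0,0,0],[0,0.12,-0.3,0,0,0,0],[0,0.15,-0.3,0,0,0,0]]'
./p.sh .5288,.142,.124,93
python3 -m pendant '[[0,0.18,-0.3,0,0,0,0],[0,0.2,-0.3,0,0,0.001,0],[0.01,0.22,-0.3,0,0,0.001,0],[0.01,0.24,-0.3,0,0,0.002,0],[0.01,0.25,-0.3,0,0,0.002,0]]'
./p.sh .5288,.142,.124,93
```

```text
clock: 15.2
eef_pos: [0.459, 0.132, 0.0486]
tool_rot: [-179.9, 0.0, 96.8]
force: [-0.9, 0.4, -3.5]
grip_width: 0.0142
t 15.2 pos [0.459  0.132  0.0486] rot [-1.7986e+02  2.0000e-02  9.6790e+01] F [-0.9  0.4 -3.5] M [ 0.23  0.09 -0.04] w 0.0142
left cm [ 0.17  7.03 -7.56] rad [-0.0024  0.0005  0.0662] j [  6.6   5.3 117.2  -0.   57.6  -0.2]
clock: 15.7
eef_pos: [0.471, 0.1337, 0.0651]
tool_rot: [-179.9, 0.0, 96.4]
force: [0.3, -0.0, -2.5]
grip_width: 0.0142
t 15.7 pos [0.471  0.1337 0.0651] rot [-1.7989e+02  2.0000e-02  9.6420e+01] F [ 0.3 -0.  -2.5] M [0.26 0.01 0.  ] w 0.0142
left cm [ 0.18  5.83 -5.9 ] rad [-0.002   0.0005  0.0597] j [  6.6   5.3 115.1  -0.   59.8   0.2]
```

```bash
python3 -m pendant '[[0.01,0.26,-0.3,0,0,0.003,0],[0.01,0.26,-0.3,0,0,0.003,0],[0.01,0.27,-0.3,0,0,0.003,0],[0.01,0.27,-0.3,0,0,0.003,0],[0.01,0.27,-0.3,0,0,0.003,0]]'
python3 -m pendant '[[0.01,0.27,-0.3,0,0,0.003,0],[0.01,0.27,-0.3,0,0,0.003,0],[0.01,0.27,-0.3,0,0,0.003,0],[0.01,0.27,-0.3,0,0,0.003,0],[0.01,0.27,-0.3,0,0,0.003,0]]'
./p.sh .5288,.142,.124,93
python3 - <<'E'
from h import *
im=get_image("top"); cv2.imwrite("pics/t7.png",cv2.resize(im["frame"][200:360,190:370],None,fx=3.5,fy=3.5))
E
```

```text
clock: 16.2
eef_pos: [0.4853, 0.1358, 0.0813]
tool_rot: [-179.9, 0.0, 95.5]
force: [0.5, 0.3, -3.1]
grip_width: 0.014
clock: 16.7
eef_pos: [0.4999, 0.1376, 0.0975]
tool_rot: [-179.9, 0.0, 94.5]
force: [0.3, -0.1, -2.9]
grip_width: 0.0139
t 16.7 pos [0.4999 0.1376 0.0975] rot [-1.7986e+02  3.0000e-02  9.4550e+01] F [ 0.3 -0.1 -2.9] M [ 0.26  0.01 -0.02] w 0.0139
left cm [ 0.2   2.91 -2.65] rad [-0.0024  0.0005  0.027 ] j [  6.7   6.3 109.9  -0.   63.9   2.2]
```

View pics/t7.png

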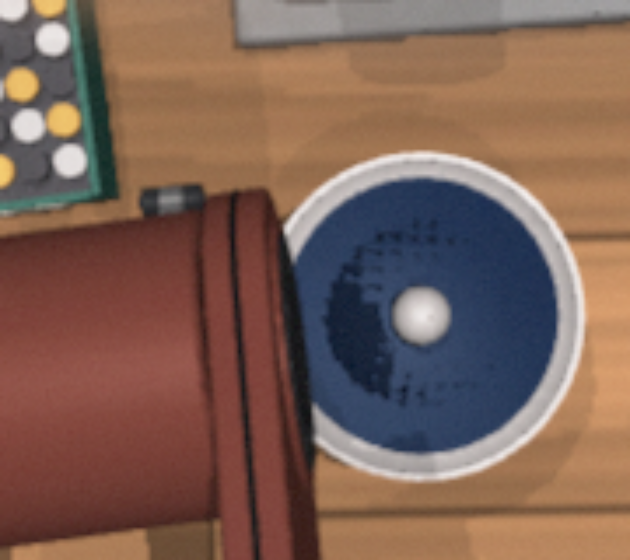

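```bash
python3 -m pendant '[[0.02,0.26,-0.27,0,0,0.003,0],[0.02,0.25,-0.25,0,0,0.003,0],[0.02,0.23,-0.22,0,0,0.003,0],[0.02,0.21,-0.2,0,0,0.003,0],[0.02,0.19,-0.18,0,0,0.003,0]]'
./p.sh .5288,.142,.124,93
python3 -m pendant '[[0.02,0.17,-0.16,0,0,0.003,0],[0.02,0.15,-0.14,0,0,0.003,0],[0.02,0.13,-0.12,0,0,0.002,0],[0.01,0.11,-0.1,0,0,0.001,0],[0,0.09,-0.08,0,0,0,0]]'
./p.sh .5288,.142,.124,93
```

```text
clock: 17.25
eef_pos: [0.5127, 0.1397, 0.1101]
tool_rot: [-179.9, 0.0, 93.6]
force: [-0.3, 0.3, -2.6]
grip_width: 0.0138
t 17.25 pos [0.5127 0.1397 0.1101] rot [-1.7991e+02  2.0000e-02  9.3600e+01] F [-0.3  0.3 -2.6] M [0.2  0.   0.05] w 0.0138
left cm [ 0.13  1.62 -1.4 ] rad [-0.0016  0.0004  0.0105] j [  6.7   7.  107.6  -0.   65.5   3.2]
clock: 17.75
eef_pos: [0.5197, 0.1409, 0.1165]
tool_rot: [-179.9, 0.0, 93.0]
force: [-0.6, 0.1, -3.3]
grip_width: 0.0143
t 17.75 pos [0.5197 0.1409 0.1165] rot [-1.799e+02  3.000e-02  9.303e+01] F [-0.6  0.1 -3.3] M [ 0.23 -0.01 -0.01] w 0.0143
left cm [ 0.06  0.91 -0.75] rad [-0.0018  0.0005  0.0006] j [  6.8   7.4 106.3  -0.   66.3   3.8]
```

```bash
python3 -m pendant '[[0.01,0.15,-0.13,0,0,0,0],[0.01,0.16,-0.14,0,0,0,0],[0.01,0.16,-0.14,0,0,0,0],[0.01,0.14,-0.12,0,0,0,0],[0.01,0.11,-0.09,0,0,0,0]]'
./p.sh .5288,.142,.124,93
python3 -m pendant '[[0.01,0.09,-0.07,0,0,0,0],[0.01,0.07,-0.06,0,0,0,0],[0,0.05,-0.04,0,0,0,0],[0,0.03,-0.02,0,0,0,0]]'
./p.sh .5288,.142,.124,93
python3 - <<'E'
from h import *
im=get_image("top"); cv2.imwrite("pics/t8.png",im["frame"])
print([(r["box"],round(r["confidence"],2)) for r in find_in("ball_center","top")[:2]])
im=get_image("scene"); cv2.imwrite("pics/s8.png",im["frame"])
print([(r["box"],round(r["confidence"],2)) for r in find_in("ball_center","scene")[:2]])
E
```

```text
clock: 18.25
eef_pos: [0.5274, 0.1418, 0.1231]
tool_rot: [-179.9, 0.0, 93.0]
force: [-0.1, 0.0, -3.2]
grip_width: 0.0138
t 18.25 pos [0.5274 0.1418 0.1231] rot [-1.7988e+02  3.0000e-02  9.3040e+01] F [-0.1  0.  -3.2] M [ 0.27 -0.    0.04] w 0.0138
left cm [ 0.01  0.14 -0.09] rad [-0.0021  0.0005  0.0006] j [  6.8   8.  104.9  -0.   67.2   3.8]
clock: 18.65
eef_pos: [0.5301, 0.1422, 0.1253]
tool_rot: [-179.9, 0.0, 93.0]
force: [0.3, 1.2, -3.4]
grip_width: 0.0142
t 18.65 pos [0.5301 0.1422 0.1253] rot [-1.7988e+02  3.0000e-02  9.3040e+01] F [ 0.3  1.2 -3.4] M [ 0.23  0.02 -0.  ] w 0.0142
left cm [-0.01 -0.13  0.13] rad [-0.002   0.0004  0.0006] j [  6.8   8.2 104.5  -0.   67.5   3.8]
[([298.8, 262.4, 19.5, 16.0], 0.49)]
[([324.8, 196.3, 12.4, 12.8], 0.62)]
```

```bash
python3 - <<'E'
import cv2
a=cv2.imread("pics/t8.png");b=cv2.imread("pics/s8.png")
cv2.imwrite("pics/t8z.png",cv2.resize(a[200:330,200:400],None,fx=4,fy=4,interpolation=cv2.INTER_CUBIC))
cv2.imwrite("pics/s8z.png",cv2.resize(b[130:250,260:460],None,fx=4,fy=4,interpolation=cv2.INTER_CUBIC))
E
```

```text
(no output)
```

View pics/t8z.png

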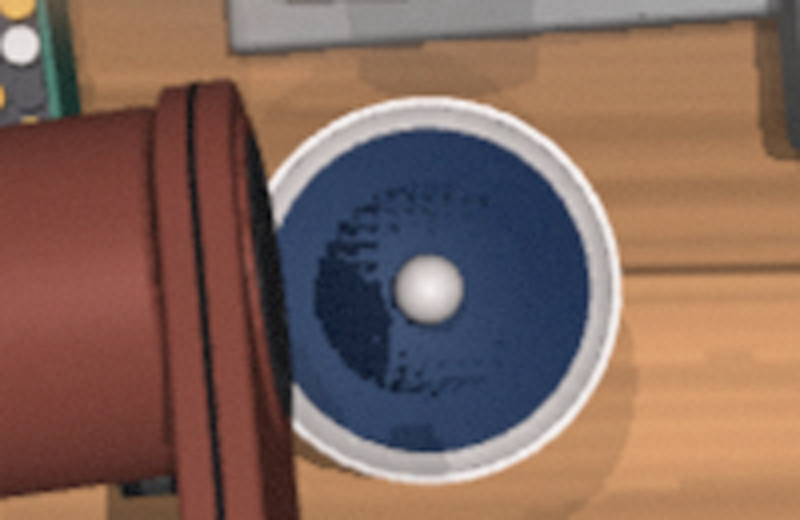

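View pics/s8z.png

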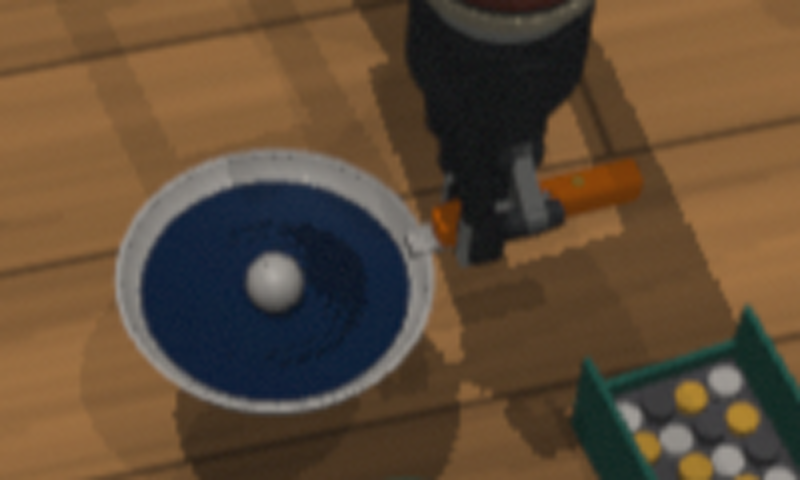

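```bash
python3 - <<'E'
from h import *
t,s=(307.25,272.25),(328.5,200.25)
r=least_squares(lambda X: np.r_[proj("top",X)[0]-t,proj("scene",X)[0]-s],[.54,.047,.13]);print(r.x,r.fun)
for z in (.127,.13,.133): print(z,onplane("top",t,z),onplane("scene",s,z))
st=read_state();R=Ro.from_euler('xyz',st["tool_rot"],degrees=True);print("pred ball",st["eef_pos"]+R.apply([-.0953,.0,-.006]))
E
```

```text
[0.53543295 0.04653247 0.13098896] [-0.71894809 -0.15666733 -0.88265048  0.00828928]
0.127 [0.5351837  0.04546544 0.127     ] [0.53305412 0.04878099 0.127     ]
0.13 [0.53517854 0.04544986 0.13      ] [0.53511568 0.04826827 0.13      ]
0.133 [0.53517337 0.04543429 0.133     ] [0.53717724 0.04775556 0.133     ]
pred ball [0.53507893 0.04704545 0.1312644 ]
```

```bash
python3 -m pendant '[[0,0.03,0.02,0,0,0,0],[0,0.06,0.03,0,0,0,0],[0,0.08,0.03,0,0,0,0],[0,0.08,0.03,0,0,0,0],[0,0.06,0.03,0,0,0,0]]'
./p.sh .534,.142,.1245,93.05
```

```text
clock: 19.35
eef_pos: [0.5331, 0.1423, 0.1236]
tool_rot: [-179.9, 0.0, 93.0]
force: [0.8, -0.6, -2.8]
grip_width: 0.014
t 19.35 pos [0.5331 0.1423 0.1236] rot [-1.7987e+02  3.0000e-02  9.3040e+01] F [ 0.8 -0.6 -2.8] M [ 0.17  0.   -0.04] w 0.014
left cm [-0.04  0.08 -0.09] rad [-0.0024  0.0005 -0.0002] j [  6.8   8.7 104.1  -0.   67.3   3.7]
```

```bash
python3 -m pendant '[[0,0.05,-0.03,0,0,0,0],[-0.01,0.03,-0.03,0,0,0,0],[0,0.01,-0.02,0,0,0,0],[0,0,0,0,0,0,0]]'
./p.sh .534,.142,.1245,93.05
python3 -m pendant '[[0,0,0,0,0,0,0],[0,0,0,0,0,0,0],[0,0,0,0,0,0,0],[0,0,0,0,0,0,0],[0,0,0,0,0,0,0]]'
./p.sh .534,.142,.1245,93.05
```

```text
clock: 19.75
eef_pos: [0.5342, 0.1423, 0.1244]
tool_rot: [-179.9, 0.0, 93.0]
force: [-0.2, -0.1, -2.7]
grip_width: 0.014
t 19.75 pos [0.5342 0.1423 0.1244] rot [-1.7986e+02  3.0000e-02  9.3040e+01] F [-0.2 -0.1 -2.7] M [ 0.26  0.04 -0.03] w 0.014
left cm [-0.03 -0.03 -0.01] rad [-0.0025  0.0005 -0.0002] j [  6.8   8.8 103.9  -0.   67.5   3.7]
clock: 20.25
eef_pos: [0.5342, 0.1423, 0.1244]
tool_rot: [-179.9, 0.0, 93.0]
force: [-0.8, 0.8, -3.3]
grip_width: 0.0141
t 20.25 pos [0.5342 0.1423 0.1244] rot [-1.7986e+02  3.0000e-02  9.3030e+01] F [-0.8  0.8 -3.3] M [ 0.25  0.07 -0.02] w 0.0141
left cm [-0.02 -0.02 -0.01] rad [-0.0024  0.0005 -0.0003] j [  6.7   8.8 103.9  -0.   67.5   3.7]
```

Stable. Hold on well past a second, then check.

```bash
python3 -m pendant '[[0,0,0,0,0,0,0],[0,0,0,0,0,0,0],[0,0,0,0,0,0,0],[0,0,0,0,0,0,0],[0,0,0,0,0,0,0]]'
python3 -m pendant '[[0,0,0,0,0,0,0],[0,0,0,0,0,0,0],[0,0,0,0,0,0,0],[0,0,0,0,0,0,0],[0,0,0,0,0,0,0]]'
python3 - <<'E'
from h import *
for c in ("top","scene"):
    im=get_image(c); cv2.imwrite(f"pics/{c}9.png",im["frame"])
a=cv2.imread("pics/top9.png");b=cv2.imread("pics/scene9.png")
z=lambda i:cv2.resize(i,(400,260),interpolation=cv2.INTER_CUBIC)
cv2.imwrite("pics/c9.png",np.hstack([z(a[110:240+110,200:400][:130+30]),z(b[130:260,260:460])]))
cv2.imwrite("pics/t9z.png",cv2.resize(a[200:330,200:400],None,fx=4,fy=4,interpolation=cv2.INTER_CUBIC))
cv2.imwrite("pics/s9z.png",cv2.resize(b[130:250,260:460],None,fx=4,fy=4,interpolation=cv2.INTER_CUBIC))
E
```

```text
clock: 20.75
eef_pos: [0.5342, 0.1423, 0.1244]
tool_rot: [-179.9, 0.0, 93.0]
force: [0.3, -0.3, -2.5]
grip_width: 0.014
clock: 21.25
eef_pos: [0.5342, 0.1423, 0.1244]
tool_rot: [-179.9, 0.0, 93.0]
force: [-0.4, -0.0, -2.9]
grip_width: 0.0142
```

View pics/t9z.png

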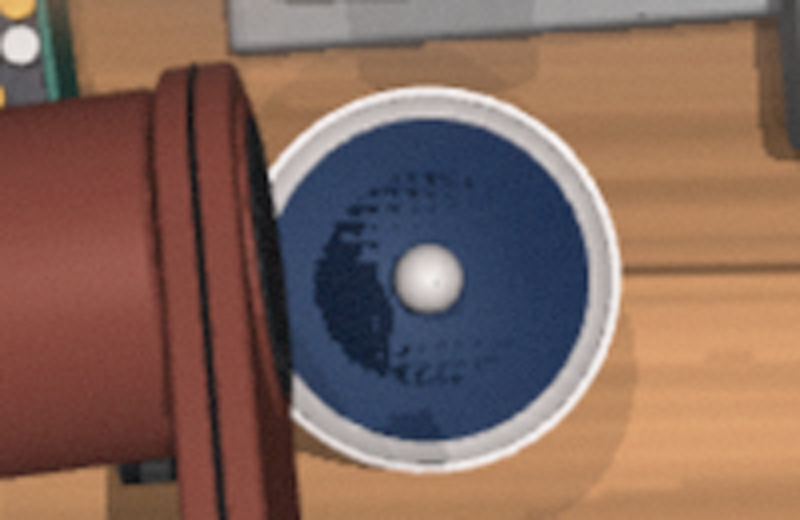

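View pics/s9z.png

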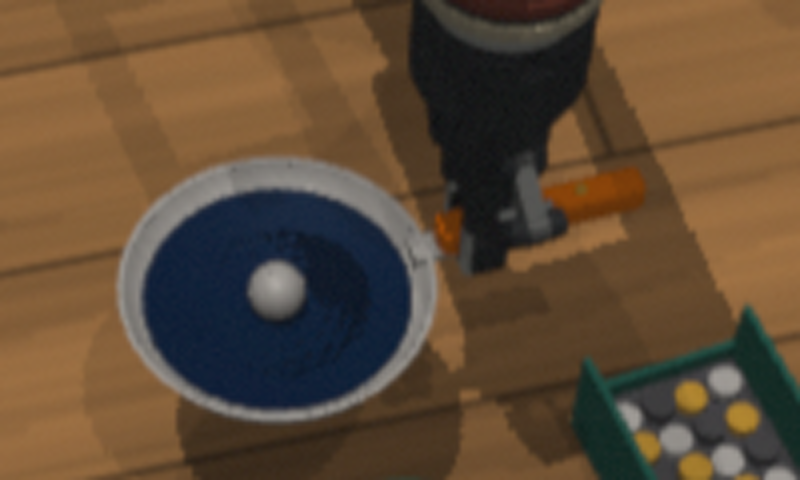

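```bash
cat >> h.py <<'E'
def rot(B=(.5390,.0467,.1300)):
    st=read_state();R=Ro.from_euler('xyz',st["tool_rot"],degrees=True);b=st["eef_pos"]+R.apply([-.0953,.0,-.006])
    e=R.inv().apply(np.array(B)-b)*100
    tilt=(R.inv()*Ro.from_euler('xyz',[180,0,st["tool_rot"][2]],degrees=True)).as_rotvec()
    print("t",round(st["clock"],2),"tcp",st["eef_pos"].round(4),"rpy",st["tool_rot"].round(2),"ball",b.round(4),"corr cm tool",e.round(3),"tilt",tilt.round(4),"left rad",np.radians(183.05-st["tool_rot"][2]%360).round(4),"j6",st["joint_positions"][5].round(1),"w",round(st["grip_width"],4))
E
python3 - <<'E'
from h import *
t,s=(307.25,269.5),(329,202.4)
r=least_squares(lambda X: np.r_[proj("top",X)[0]-t,proj("scene",X)[0]-s],[.54,.047,.13]);print(r.x,r.fun)
rot()
E
```

```text
[0.53960654 0.04646496 0.1299779 ] [-0.71548498 -0.15592183 -0.87593481  0.00876468]
t 21.35 tcp [0.5342 0.1423 0.1244] rpy [-1.7986e+02  3.0000e-02  9.3040e+01] ball [0.5392 0.0471 0.1304] corr cm tool [-0.039 -0.025  0.041] tilt [-0.0025  0.0005 -0.    ] left rad 1.571 j6 3.7 w 0.0141
```

```bash
python3 -m pendant '[[0,-0.04,0,0,0,-0.005,0],[0,-0.1,0,0,0,-0.01,0],[0,-0.14,0,0,0,-0.015,0],[0,-0.19,0,0,0,-0.02,0],[0,-0.24,0,0,0,-0.025,0]]'
python3 -c "from h import *; rot()"
python3 -m pendant '[[0,-0.29,0,0,0,-0.03,0],[0,-0.29,0,0,0,-0.03,0],[0,-0.29,0,0,0,-0.03,0]]'
python3 -c "from h import *; rot()"
```

```text
clock: 21.85
eef_pos: [0.5267, 0.1416, 0.1244]
tool_rot: [-179.9, 0.0, 97.7]
force: [0.7, -0.2, -2.3]
grip_width: 0.0144
t 21.85 tcp [0.5267 0.1416 0.1244] rpy [-1.7985e+02  2.0000e-02  9.7660e+01] ball [0.5394 0.0472 0.1304] corr cm tool [-0.044 -0.045  0.038] tilt [-0.0026  0.0003 -0.    ] left rad 1.4903 j6 -0.9 w 0.0144
clock: 22.15
eef_pos: [0.5172, 0.1401, 0.1244]
tool_rot: [-179.8, 0.0, 103.3]
force: [-0.3, -0.3, -3.7]
grip_width: 0.0143
t 22.15 tcp [0.5172 0.1401 0.1244] rpy [-179.84    0.    103.26] ball [0.5391 0.0474 0.1304] corr cm tool [-0.063 -0.021  0.036] tilt [-0.0029  0.     -0.    ] left rad 1.3927 j6 -6.5 w 0.0143
```

Very accurate tracking. Continue with a small inward correction.

```bash
python3 -m pendant '[[-0.015,-0.29,0,0,0,-0.03,0],[-0.015,-0.29,0,0,0,-0.03,0],[-0.015,-0.29,0.01,0,0,-0.03,0],[-0.01,-0.29,0.01,0,0,-0.03,0],[-0.01,-0.29,0.01,0,0,-0.03,0]]' |head -1
python3 -c "from h import *; rot()"
python3 -m pendant '[[-0.01,-0.29,0,-0.001,0,-0.03,0],[-0.01,-0.29,0,0,0,-0.03,0],[-0.01,-0.29,0,0,0,-0.03,0],[-0.01,-0.29,0,0,0,-0.03,0],[-0.01,-0.29,0,0,0,-0.03,0]]' |head -1
python3 -c "from h import *; rot()"
```

```text
clock: 22.65
t 22.65 tcp [0.5017 0.1351 0.1241] rpy [-1.7980e+02 -4.0000e-02  1.1261e+02] ball [0.5383 0.0471 0.1301] corr cm tool [-0.063  0.047  0.005] tilt [-0.0035 -0.0006  0.    ] left rad 1.2294 j6 -16.2 w 0.0139
clock: 23.15
t 23.15 tcp [0.4869 0.1279 0.1242] rpy [-1.7981e+02 -8.0000e-02  1.2197e+02] ball [0.5374 0.047  0.13  ] corr cm tool [-0.113  0.118  0.001] tilt [-0.0032 -0.0014  0.    ] left rad 1.0661 j6 -26.2 w 0.014
```

```bash
python3 -m pendant '[[-0.03,-0.275,0,-0.001,0,-0.03,0],[-0.04,-0.265,0,0,0,-0.03,0],[-0.04,-0.26,0,0,0,-0.03,0],[-0.03,-0.26,0,0,0,-0.03,0],[-0.03,-0.265,0,0,0,-0.03,0]]' |head -1
python3 -c "from h import *; rot()"
```

```text
clock: 23.65
t 23.65 tcp [0.4751 0.1183 0.1242] rpy [-1.7982e+02 -1.3000e-01  1.3133e+02] ball [0.538  0.0468 0.1299] corr cm tool [-0.07   0.07  -0.006] tilt [-0.0032 -0.0023  0.    ] left rad 0.9027 j6 -36.6 w 0.0142
```

```bash
python3 - <<'E'
from h import *
a=get_image("top")["frame"];b=get_image("scene")["frame"]
z=lambda i:cv2.resize(i,(400,260),interpolation=cv2.INTER_CUBIC)
cv2.imwrite("pics/c10.png",np.hstack([z(a[200:330,200:400]),z(b[130:260,260:460])]))
E
```

```text
(no output)
```

View pics/c10.png

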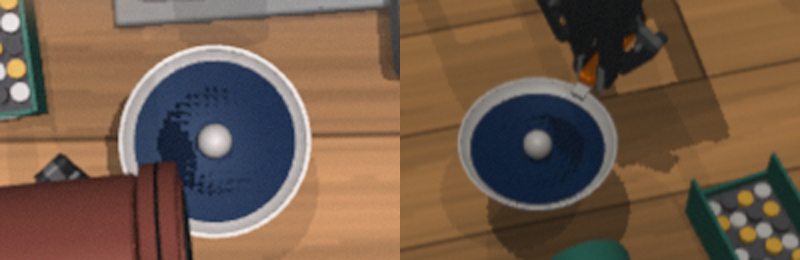

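```bash
python3 -m pendant '[[-0.02,-0.26,0,-0.001,-0.001,-0.03,0],[-0.03,-0.265,0,-0.001,-0.001,-0.03,0],[-0.03,-0.27,0,0,0,-0.03,0],[-0.03,-0.27,0,0,0,-0.03,0],[-0.03,-0.27,0,0,0,-0.03,0]]' |head -1
python3 -c "from h import *; rot()"
python3 -m pendant '[[-0.025,-0.275,0,0,0,-0.03,0],[-0.025,-0.275,0,0,0,-0.03,0],[-0.02,-0.275,0,0,0,-0.03,0],[-0.02,-0.275,0,0,0,-0.03,0],[-0.02,-0.275,0,0,0,-0.03,0]]' |head -1
python3 -c "from h import *; rot()"
```

```text
clock: 24.25
t 24.25 tcp [0.4659 0.1079 0.1243] rpy [-1.7993e+02 -3.0000e-02  1.4012e+02] ball [0.5391 0.0468 0.1303] corr cm tool [-0.002 -0.012  0.029] tilt [-0.0011 -0.0006  0.    ] left rad 0.7493 j6 -46.5 w 0.014
clock: 24.75
t 24.75 tcp [0.4578 0.096  0.1245] rpy [-1.7991e+02 -6.0000e-02  1.4903e+02] ball [0.5396 0.047  0.1304] corr cm tool [ 0.033 -0.054  0.038] tilt [-0.0016 -0.0011  0.    ] left rad 0.5937 j6 -56.8 w 0.0138
```

```bash
python3 -m pendant '[[-0.005,-0.29,0,0,0,-0.03,0],[-0.01,-0.295,0.005,-0.001,-0.001,-0.03,0],[-0.01,-0.295,0.005,0,0,-0.03,0],[-0.01,-0.29,0.005,0,0,-0.03,0],[-0.01,-0.29,0.005,0,0,-0.03,0]]' |head -1
python3 -c "from h import *; rot()"
python3 -m pendant '[[-0.01,-0.29,0,0,0,-0.03,0],[-0.01,-0.29,0,0,0,-0.03,0],[-0.015,-0.285,0,0,0,-0.03,0],[-0.015,-0.285,0,0,0,-0.03,0],[-0.015,-0.285,0,0,0,-0.03,0]]' |head -1
python3 -c "from h import *; rot()"
```

```text
clock: 25.25
t 25.25 tcp [0.4507 0.0825 0.1244] rpy [-1.7993e+02 -3.0000e-02  1.5797e+02] ball [0.539  0.0468 0.1304] corr cm tool [ 0.    -0.01   0.039] tilt [-0.0013 -0.0006  0.    ] left rad 0.4378 j6 -67.4 w 0.0143
clock: 25.75
t 25.75 tcp [0.4458 0.0683 0.1245] rpy [-1.7988e+02 -9.0000e-02  1.6690e+02] ball [0.5386 0.0467 0.1304] corr cm tool [-0.035  0.011  0.039] tilt [-0.0022 -0.0016  0.    ] left rad 0.2819 j6 -78.1 w 0.0143
```

```bash
python3 -m pendant '[[-0.02,-0.28,0,0,0,-0.03,0],[-0.02,-0.28,0.005,-0.001,-0.001,-0.03,0],[-0.02,-0.27,0.005,0,0,-0.029,0],[-0.02,-0.26,0.005,0,0,-0.028,0],[-0.02,-0.24,0.005,0,0,-0.025,0]]' |head -1
python3 -c "from h import *; rot()"
```

```text
clock: 26.25
t 26.25 tcp [0.4437 0.0544 0.1245] rpy [-1.7987e+02 -1.0000e-01  1.7537e+02] ball [0.5387 0.0467 0.1303] corr cm tool [-0.027  0.     0.033] tilt [-0.0022 -0.0017  0.    ] left rad 0.1341 j6 -88.4 w 0.0141
```

```bash
python3 -m pendant '[[-0.02,-0.22,0.005,0,0,-0.023,0],[-0.02,-0.2,0.005,-0.001,-0.001,-0.021,0],[-0.02,-0.18,0.005,0,0,-0.019,0],[-0.02,-0.16,0.005,0,0,-0.017,0],[-0.02,-0.14,0.005,0,0,-0.015,0]]' |head -1
python3 -c "from h import *; rot()"
python3 -m pendant '[[-0.01,-0.13,0,0,0,-0.013,0],[-0.01,-0.11,0,0,0,-0.011,0],[0,-0.09,0,0,0,-0.009,0],[0,-0.06,0,0,0,-0.006,0],[0,-0.03,0,0,0,-0.003,0]]' |head -1
python3 -c "from h import *; rot()"
```

```text
clock: 26.75
t 26.75 tcp [0.4442 0.0447 0.1243] rpy [-1.7991e+02 -6.0000e-02 -1.7882e+02] ball [0.5394 0.0467 0.1302] corr cm tool [0.044 0.004 0.024] tilt [-0.0015 -0.001   0.    ] left rad 0.0326 j6 -95.5 w 0.0137
clock: 27.25
t 27.25 tcp [0.4446 0.04   0.1243] rpy [-1.7991e+02 -7.0000e-02 -1.7619e+02] ball [0.5397 0.0464 0.1302] corr cm tool [0.064 0.038 0.02 ] tilt [-0.0015 -0.0012  0.    ] left rad -0.0133 j6 -98.7 w 0.0142
```

```bash
python3 -m pendant '[[0.02,0,0,0,0,0,0],[0.02,0,0,0,0,0,0],[0,0,0,0,0,0,0],[0,0,0,0,0,0,0],[0,0,0,0,0,0,0]]' |head -1
python3 -c "from h import *; rot()"
python3 - <<'E'
from h import *
for c in ("top","scene"):
    im=get_image(c)["frame"]; cv2.imwrite(f"pics/{c}11.png",im)
    for q in ("flange","stock_bin","oil_tin","lamp"): print(c,q,[(r["box"],round(r["confidence"],2)) for r in find_in(q,c)[:1]])
rot()
E
```

```text
clock: 27.75
t 27.75 tcp [0.4441 0.0401 0.1243] rpy [-1.7991e+02 -7.0000e-02 -1.7618e+02] ball [0.5392 0.0464 0.1302] corr cm tool [0.018 0.028 0.018] tilt [-0.0015 -0.0012  0.    ] left rad -0.0134 j6 -98.7 w 0.0141
top flange [([460.9, 255.6, 71.2, 64.2], 0.56)]
top stock_bin [([159.8, 182.4, 65.8, 79.0], 0.69)]
top oil_tin [([478.1, 189.9, 56.0, 42.8], 0.95)]
top lamp [([252.5, 126.8, 219.6, 108.5], 0.69)]
scene flange [([132.0, 234.9, 59.9, 50.5], 0.74)]
scene stock_bin [([405.3, 209.4, 74.4, 78.7], 0.91)]
scene oil_tin [([138.5, 276.2, 46.0, 51.5], 0.83)]
scene lamp [([188.3, 250.6, 222.6, 135.8], 0.62)]
t 28.25 tcp [0.4441 0.04   0.1243] rpy [-1.7991e+02 -7.0000e-02 -1.7618e+02] ball [0.5392 0.0464 0.1302] corr cm tool [0.022 0.032 0.022] tilt [-0.0015 -0.0012  0.    ] left rad -0.0134 j6 -98.7 w 0.0141
```

View pics/top11.png

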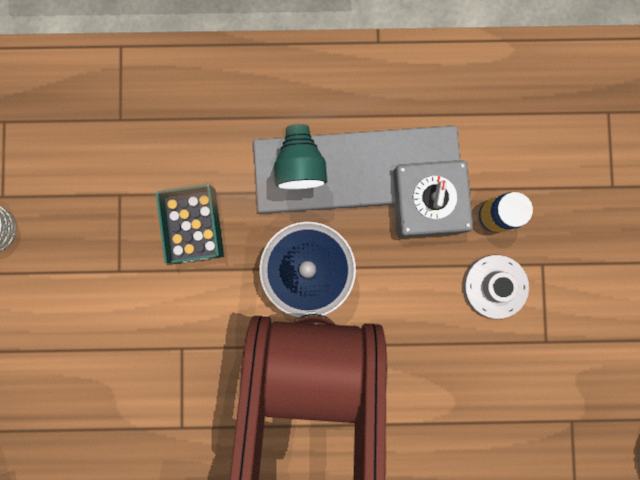

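View pics/scene11.png

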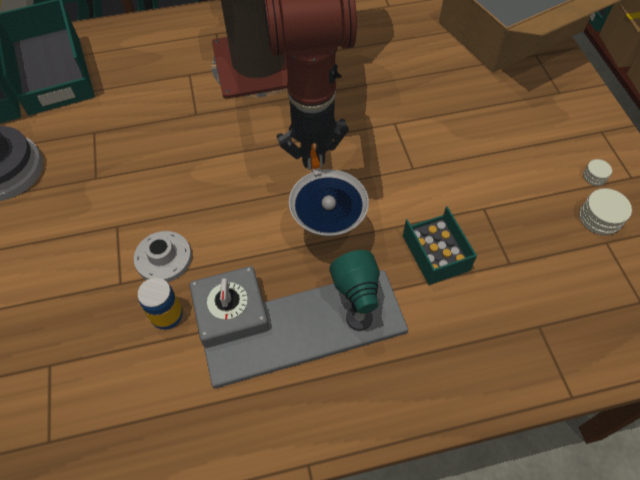

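```bash
python3 - <<'E'
import cv2,numpy as np
a=cv2.imread("pics/top11.png");b=cv2.imread("pics/scene11.png")
cv2.imwrite("pics/k11.png",np.hstack([cv2.resize(a[160:240,390:480],(400,356),interpolation=cv2.INTER_CUBIC),cv2.resize(b[265:345,185:275],(400,356),interpolation=cv2.INTER_CUBIC)]))
E
```

```text
(no output)
```

View pics/k11.png

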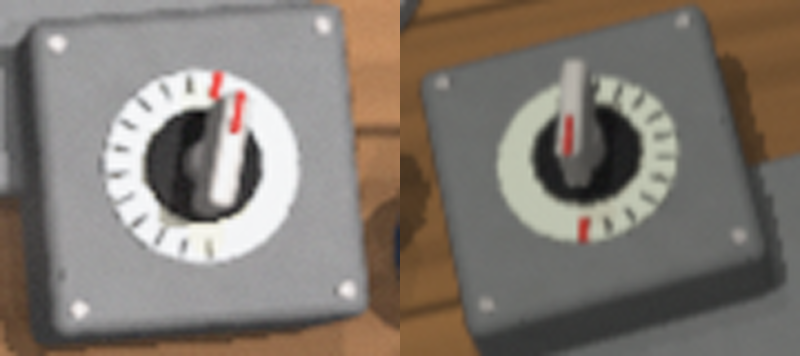

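```bash
python3 -c "
from h import *
rot(); print(close_job())"
```

```text
t 28.25 tcp [0.4441 0.04   0.1243] rpy [-1.7991e+02 -7.0000e-02 -1.7618e+02] ball [0.5392 0.0464 0.1302] corr cm tool [0.022 0.032 0.022] tilt [-0.0015 -0.0012  0.    ] left rad -0.0134 j6 -98.7 w 0.0141
the job is handed in; nothing more can be done
None
```

The job is done and handed in at 28.3 s, with the arm still holding the dish in the beam.

- **Timer:** I wound it clockwise in one grasp until the torque jumped to 2 N m at the stop. In the last pictures the key's red line matches the dial's red tick to about 1°.
- **Hold:** I held the dish crosswise in the beam for over 1.5 s, with the ball in the middle and within about 1 mm of the beam point.
- **Quarter turn:** The turn about the ball ran in small steps. The dish's computed middle strayed at most about 1.6 mm from the beam point. The turn was not perfectly even: I paused about 0.1 s part-way to take two pictures.
- **Last checks:** The handle points straight away from the lamp, about 0.8° past exact, which I left uncorrected. The dish is level to about 0.1° by the tool's reading. The ball is central in the pictures, and its computed height is 0.130 m.
- **Other things:** The flange, bin and tin look unmoved in the pictures.
- **Disagreement:** The two fixed cameras differed by about 3 mm in y, so I used the average of the two.

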